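# Set out four turned spindles in their V-block stands for measuring

### The arm

A 6-joint arm with a two-finger parallel gripper is mounted at the origin on the work surface. World frame = base frame: x ahead of the robot, y to its left, z up, the work surface at z = 0. Lengths are in m, angles in rad, forces in N, time in s.
With the tool pointing down it reaches from about 0.225 to 0.875 m from the base axis. Payload 3.4 kg.
Tool frame: the origin (TCP) lies midway between the tips of the shut fingers; the grasp point (between the pads) lies 19 mm behind it (manip.pinch_z is the z of the grasp point in the tool frame, in m); z points along the fingers, x is the direction in which the jaws open and shut, and the axes are right-handed (so a half turn about z gives the same grasp; the last joint's range is limited). The gripper opens to 85 mm and grips with 20 to 120 N. Pads are 22 mm wide; open, the fingers measure 114 mm over their backs; the gripper's body (76 mm by 85 mm) begins 54 mm behind the grasp point. The pads swing forward as they close: fully open they stand 13 mm farther back than shut.
Start: joints at [1.031, 0.276, 1.505, -0, 1.361, -0.121], TCP at [0.234, 0.525, 0.231] pointing down, gripper open.
Joint ranges: [-2.89, 2.89], [-0.75, 2.08], [0.22, 2.7], [-1.18, 4.32], [0.11, 2.71], [-2.7, 2.7]. Speed limits (rad/s): [2.57, 2.57, 3.14, 3.14, 3.14, 3.14].

### API

Orientations are given as a unit quaternion [w, x, y, z].
In Python, from rig import manip gives the robot as it stands. The module is installed in compiled form; this text tells all that it offers.
- The arm moves only by the tool drive_tool, never from a script. Its argument "steps" is a list of rows, each a list of 5 numbers: the shift along the tool's x, y, z in mm, then the turn about the tool's z in rad, then the gripper command: -1 is shut, 1 is fully open, values between are in proportion. A call has 1 to 5 rows; each row is the pose to reach, as a shift and turn from the pose measured when the call began, along the tool's axes at that moment; what a row does not reach only later rows make up. A row lasts 1/10 s, in which the tool goes at most 50 mm and 8.59 degrees, less where a joint would pass 70% of its speed; a pose out of reach is approached as far as the arm can. A call with a gripper value outside its range is refused whole. The fingers move at their own pace and stop on an object; "squeeze" is the grip in N (left out, the last holds). Time passes only in rows, so rows that repeat a pose let the fingers close. It gives the time, the measured TCP pose, the force and the opening at its end, in the units of the state.
- manip.get_state(): the state, without advancing time (a new reading comes with each control period).
- manip.get_image(name): name is "side" or "top"; returns the picture (420x560x3 uint8, blue, green, red); there is no depth.
- manip.get_calibration(name): a dict with "camera_matrix" (3x3 intrinsics, pixels), "distortion" ([k1, k2, p1, p2, k3] as OpenCV has them; the pictures are not rectified), "rvec" (rotation vector, rad) and "tvec" (3), from world to camera coordinates, as OpenCV has them. Camera axes: x right, y down, z forward; pixel columns grow to the right and rows downward; lengths in m; the calibration is good to about 2 mm. A picture is of the moment at which its call begins. get_calibration takes no time and is no camera call.
- manip.sign_off(): hands the job in, once; it reports no verdict.
Trained networks look in the newest picture that a camera, given by its name, has taken for a name from the list of things; names that differ only in an ending like _2 or _b are one class to them, and where a whole thing is asked for, a point or a joint stands for the part that bears it (a point fixed in the world has none). Each returns a list of dicts, best first, with "conf" (0 to 1); they miss things now and then, are a little off and sometimes report something else, mostly with a low value. They report only what shows in the picture. A call takes as long as a camera call. They do not tell look-alikes from the thing itself.
- manip.masks_of(camera, name): "pixels" (420x560 bool, what is visible of it) and "location" ([column, row] in pixels, amid what is visible of it).
The state is a dict: "clock": time; "qpos": joint angles; "qd": joint speeds; "effort": joint torques, N m; "position": TCP position; "ee_rot": TCP orientation; "contact_force": force on the tool from outside, world axes, zero at the start; "moment": the same for the moment, N m; "width": finger opening in m.
Only numpy, scipy, OpenCV 4.12 (cv2) and the standard library are available. Lean on these libraries where they do the work, as an engineer would, in place of code of your own. Each camera call takes 0.05 s, during which the arm holds its last target.

### The job

Pick out the four turned aluminium spindles with square middles and lay each one in its own V-block stand ready for measuring: the shortest spindle in the shortest stand, and so on up to the longest in the longest. Each must end resting by its two round ends in both Vs, centred so that its ends stick out evenly; lower them gently into the Vs, do not drop them in, and leave the big hex nut and the brass flanged bush where they are.

Things in the scene. Friction and masses are not known exactly. Their poses are not given: they have to be found in the camera images.
- spindle_a_mid (a point): Loose turned aluminium spindle, shortest of four: 76 mm long; square middle 20 x 20 mm, 24 mm long; a round journal 13 mm thick, 26 mm long, at each end; about 45 g. It lies on one flat of the square, axis level and 10 mm above the table, two flats upright for the grip. Point: its centre; x along the spindle, z up at the start. Both ends alike.
- spindle_b_mid (a point): Loose turned aluminium spindle, second shortest of four: 96 mm long; square middle 24 x 24 mm, 28 mm long; a round journal 17 mm thick, 34 mm long, at each end; about 85 g. It lies on one flat of the square, axis level and 12 mm above the table, two flats upright for the grip. Point: its centre; x along the spindle, z up at the start. Both ends alike.
- spindle_c_mid (a point): Loose turned aluminium spindle, second longest of four: 116 mm long; square middle 30 x 30 mm, 32 mm long; a round journal 22 mm thick, 42 mm long, at each end; about 164 g. It lies on one flat of the square, axis level and 15 mm above the table, two flats upright for the grip. Point: its centre; x along the spindle, z up at the start. Both ends alike.
- spindle_d_mid (a point): Loose turned aluminium spindle, longest of four: 136 mm long; square middle 36 x 36 mm, 36 mm long; a round journal 27 mm thick, 50 mm long, at each end; about 281 g. It lies on one flat of the square, axis level and 18 mm above the table, two flats upright for the grip. Point: its centre; x along the spindle, z up at the start. Both ends alike.
- stand_a: Fixed steel V-block stand, shortest of four: base 70 x 44 x 8 mm, a V-block 12 mm thick at each end, tops 34 mm above the table, gap of 46 mm between them for square and fingers. 90 degree Vs along x, 13 mm deep, 26 mm wide at the mouth. Seated axis of the 76 mm spindle: 30.2 mm above the table. Origin: centre of its underside; x along the Vs, z up. Both ends alike.
- stand_b: Fixed steel V-block stand, second shortest of four: base 90 x 48 x 8 mm, a V-block 16 mm thick at each end, tops 34 mm above the table, gap of 58 mm between them for square and fingers. 90 degree Vs along x, 14 mm deep, 28 mm wide at the mouth. Seated axis of the 96 mm spindle: 32.0 mm above the table. Origin: centre of its underside; x along the Vs, z up. Both ends alike.
- stand_c: Fixed steel V-block stand, second longest of four: base 110 x 54 x 8 mm, a V-block 18 mm thick at each end, tops 34 mm above the table, gap of 74 mm between them for square and fingers. 90 degree Vs along x, 16 mm deep, 32 mm wide at the mouth. Seated axis of the 116 mm spindle: 33.6 mm above the table. Origin: centre of its underside; x along the Vs, z up. Both ends alike.
- stand_d: Fixed steel V-block stand, longest of four: base 130 x 60 x 8 mm, a V-block 20 mm thick at each end, tops 34 mm above the table, gap of 90 mm between them for square and fingers. 90 degree Vs along x, 18 mm deep, 36 mm wide at the mouth. Seated axis of the 136 mm spindle: 35.1 mm above the table. Origin: centre of its underside; x along the Vs, z up. Both ends alike.
- hex_nut_mid (a point): Loose large steel hex nut lying flat, 55 mm across the flats, 29 mm high, 37 mm hole. The point is its centre, half-way up. Not to be moved.
- flanged_bush_mid (a point): Loose brass flanged bush standing on its flange: flange 62 mm across and 10 mm high, barrel 40 mm across, 46 mm high in all. The point is its centre, half-way up. Not to be moved.
Things that resemble listed ones, but are neither listed nor needed, are in the scene too. Leave any green look-alike of the stand_c alone.

How it is judged:
By the outcome, as a careful person would: the job done as asked, in the order asked, and still so for the second after the job is handed in, with the robot touching nothing.
It also fails if it takes over 112 s, if anything falls off the work surface, if the arm or the gripper's body presses on something with over 40 N, if the wrist force passes 120 N, or if a joint passes its speed limit or range.

## Working session

There is one attempt and no reset: what is moved stays moved. The work goes in short steps, Python scripts to look and compute and a tool call to move; the robot and the scene stay as the last step left them, time stands still between calls to the robot, and variables do not carry over. Pictures are saved under pics/ and viewed, and the job is handed in when it is done.

Besides the shell and the picture viewer there is one more tool, called after "Emit:" as a command line: name --pt "numbers of a row" for each row, then --argument value for the rest. drive_tool: Moves the arm, as the interface text tells. Its arguments: {"type":"object","properties":{"steps":{"type":"array","items":{"type":"array","items":{"type":"number"}}},"squeeze":{"type":"number"}},"required":["steps"]}

```bash
mkdir -p pics; ls; python3 - <<'E'
from rig import manip
import cv2
for n in ("top","side"):
    im=manip.get_image(n); cv2.imwrite(f"pics/{n}0.png",im)
    c=manip.get_calibration(n); print(n,c)
print(manip.get_state(), manip.pinch_z)
E
```

```text
pics
top {'camera_matrix': array([[418.84972184,   0.        , 284.37634578],
       [  0.        , 418.84972184, 210.95475445],
       [  0.        ,   0.        ,   1.        ]]), 'distortion': array([-0.02659582,  0.        ,  0.        ,  0.        ,  0.        ]), 'rvec': array([ 2.19334387, -2.18265053,  0.1299432 ]), 'tvec': array([-0.01195234,  0.5069141 ,  1.02464913])}
side {'camera_matrix': array([[470.33145435,   0.        , 281.18746086],
       [  0.        , 470.33145435, 194.90734556],
       [  0.        ,   0.        ,   1.        ]]), 'distortion': array([-0.11831631,  0.        ,  0.        ,  0.        ,  0.        ]), 'rvec': array([ 0.12907822, -2.8300719 ,  1.27391403]), 'tvec': array([0.48637635, 0.07063808, 1.17267722])}
{'clock': 0.1, 'qpos': array([ 1.03099000e+00,  2.76531619e-01,  1.50599630e+00,  6.61930412e-06,
        1.36074279e+00, -1.21015858e-01]), 'qd': array([-0.00076841,  0.00080927, -0.00227327,  0.00123014, -0.00030765,
        0.0014396 ]), 'effort': array([ 1.30602810e-03, -4.17697477e+01, -2.46405047e+01, -1.19339406e-04,
        5.85678368e-03,  3.27266662e-06]), 'position': array([0.23358949, 0.52488942, 0.23053039]), 'ee_rot': array([ 3.65802747e-04,  8.38646535e-01,  5.44675395e-01, -7.55089830e-04]), 'contact_force': array([0.51535913, 0.07887747, 0.27423821]), 'moment': array([-0.02700971,  0.04087389,  0.00709918]), 'width': 0.0855994270014841} -0.0187
```

View pics/top0.png

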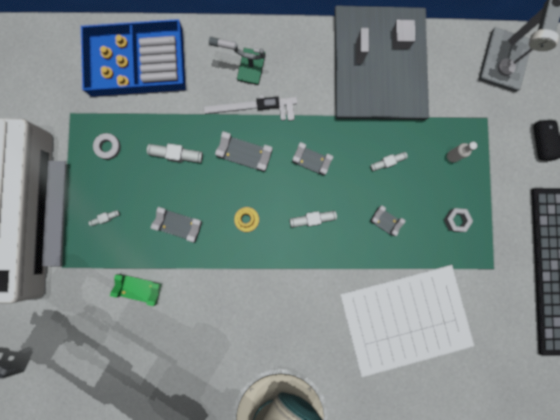

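View pics/side0.png

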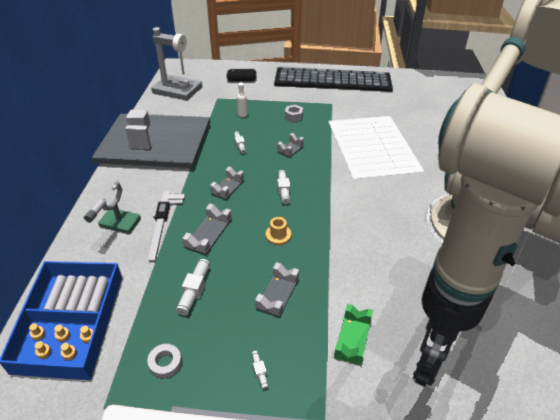

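```bash
cat > h.py <<'E'
from rig import manip
import cv2, numpy as np
C={n:manip.get_calibration(n) for n in("top","side")}
def proj(n,P):
    c=C[n]; return cv2.projectPoints(np.asarray(P,float).reshape(-1,1,3),c["rvec"],c["tvec"],c["camera_matrix"],c["distortion"])[0].reshape(-1,2)
def back(n,uv,z):
    c=C[n]; u=cv2.undistortPoints(np.asarray(uv,float).reshape(-1,1,2),c["camera_matrix"],c["distortion"]).reshape(-1,2)
    R=cv2.Rodrigues(c["rvec"])[0]; o=-R.T@c["tvec"]; d=np.c_[u,np.ones(len(u))]@R
    return o+d*((z-o[2])/d[:,2])[:,None]
E
python3 - <<'E'
from h import *
import pickle
names=["spindle_a_mid","stand_a","hex_nut_mid","flanged_bush_mid"]
out={}
Z={"spindle_a_mid":.013,"stand_a":.015,"hex_nut_mid":.015,"flanged_bush_mid":.02}
for cam in("top","side"):
    im=manip.get_image(cam); out[cam,'im']=im
    for n in names:
        r=manip.masks_of(cam,n); out[cam,n]=r
        for d in r:
            ys,xs=np.nonzero(d["pixels"]); p=np.c_[xs,ys].astype(float)
            P=back(cam,p,Z[n]); m=P.mean(0)
            w,v=np.linalg.eigh(np.cov(P[:,:2].T)); a=v[:,1]; t=(P[:,:2]-m[:2])@a
            print(cam,n,round(d["conf"],2),np.round(d["location"]),len(xs),"xyz",np.round(m,3),"yaw",round(np.degrees(np.arctan2(a[1],a[0]))%180,1),"len",round(np.ptp(t),3))
pickle.dump(out,open("m.pkl","wb"))
im=out["top","im"]; cv2.imwrite("pics/topcrop.png",cv2.resize(im[110:310,70:270],None,fx=3,fy=3,interpolation=cv2.INTER_CUBIC))
cv2.imwrite("pics/topcrop2.png",cv2.resize(im[110:310,260:500],None,fx=3,fy=3,interpolation=cv2.INTER_CUBIC))
E
```

```text
top spindle_a_mid 0.77 [106. 217.] 213 xyz [0.489 0.441 0.013] yaw 112.1 len 0.076
top spindle_a_mid 0.18 [309. 158.] 672 xyz [ 0.642 -0.079  0.013] yaw 68.5 len 0.091
top stand_a 0.92 [176. 224.] 1076 xyz [0.474 0.26  0.015] yaw 72.7 len 0.121
top stand_a 0.92 [243. 154.] 1179 xyz [0.657 0.096 0.015] yaw 73.7 len 0.133
top stand_a 0.82 [314. 154.] 660 xyz [ 0.64  -0.08   0.015] yaw 65.0 len 0.092
top stand_a 0.76 [387. 219.] 519 xyz [ 0.485 -0.271  0.015] yaw 64.4 len 0.083
top stand_a 0.61 [135. 290.] 1040 xyz [0.312 0.355 0.015] yaw 75.0 len 0.118
top hex_nut_mid 0.7 [455. 224.] 440 xyz [ 0.488 -0.452  0.015] yaw 101.7 len 0.072
top flanged_bush_mid 0.95 [243. 218.] 374 xyz [0.488 0.085 0.02 ] yaw 7.8 len 0.061
side spindle_a_mid 0.91 [260. 372.] 378 xyz [0.488 0.448 0.013] yaw 112.4 len 0.08
side spindle_a_mid 0.39 [290. 111.] 242 xyz [ 0.488 -0.455  0.013] yaw 91.4 len 0.095
side stand_a 0.93 [227. 180.] 643 xyz [ 0.639 -0.079  0.015] yaw 72.3 len 0.124
side stand_a 0.84 [290. 150.] 386 xyz [ 0.485 -0.265  0.015] yaw 71.3 len 0.115
side stand_a 0.76 [354. 335.] 1555 xyz [0.313 0.356 0.015] yaw 77.5 len 0.134
side stand_a 0.71 [208. 231.] 1281 xyz [0.658 0.099 0.015] yaw 74.7 len 0.162
side stand_a 0.7 [280. 293.] 1404 xyz [0.473 0.262 0.015] yaw 74.5 len 0.136
side hex_nut_mid 0.79 [291. 111.] 274 xyz [ 0.487 -0.448  0.015] yaw 89.7 len 0.106
side flanged_bush_mid 0.75 [278. 229.] 510 xyz [0.488 0.091 0.02 ] yaw 92.1 len 0.088
side flanged_bush_mid 0.64 [238. 143.] 134 xyz [ 0.637 -0.264  0.02 ] yaw 111.9 len 0.107
side flanged_bush_mid 0.5 [291. 146.] 371 xyz [ 0.484 -0.257  0.02 ] yaw 67.1 len 0.106
```

```bash

python3 - <<'E'
from h import *
import pickle
out=pickle.load(open("m.pkl","rb"))
for cam in("top","side"):
    for n in ["spindle_b_mid","spindle_c_mid","spindle_d_mid"]:
        r=manip.masks_of(cam,n); out[cam,n]=r
        for d in r:
            ys,xs=np.nonzero(d["pixels"]); p=np.c_[xs,ys].astype(float)
            P=back(cam,p,.013+.003*"bcd".index(n[8])); m=P.mean(0)
            w,v=np.linalg.eigh(np.cov(P[:,:2].T)); a=v[:,1]; t=(P[:,:2]-m[:2])@a
            print(cam,n,round(d["conf"],2),np.round(d["location"]),len(xs),"xyz",np.round(m,3),"yaw",round(np.degrees(np.arctan2(a[1],a[0]))%180,1),"len",round(np.ptp(t),3))
pickle.dump(out,open("m.pkl","wb"))
E
```

```text
top spindle_b_mid 0.64 [389. 161.] 292 xyz [ 0.637 -0.278  0.013] yaw 111.4 len 0.101
top spindle_c_mid 0.79 [314. 219.] 443 xyz [ 0.491 -0.08   0.016] yaw 100.9 len 0.116
top spindle_c_mid 0.31 [250. 222.] 415 xyz [0.487 0.085 0.016] yaw 59.8 len 0.063
top spindle_d_mid 0.72 [176. 153.] 680 xyz [0.652 0.27  0.019] yaw 81.6 len 0.142
side spindle_b_mid 0.59 [278. 291.] 1308 xyz [0.472 0.26  0.013] yaw 74.1 len 0.135
side spindle_b_mid 0.53 [240. 141.] 173 xyz [ 0.639 -0.276  0.013] yaw 109.8 len 0.109
side spindle_c_mid 0.75 [284. 187.] 311 xyz [ 0.489 -0.076  0.016] yaw 100.1 len 0.132
side spindle_d_mid 0.67 [196. 286.] 898 xyz [0.655 0.273 0.019] yaw 83.5 len 0.154
```

View pics/topcrop.png

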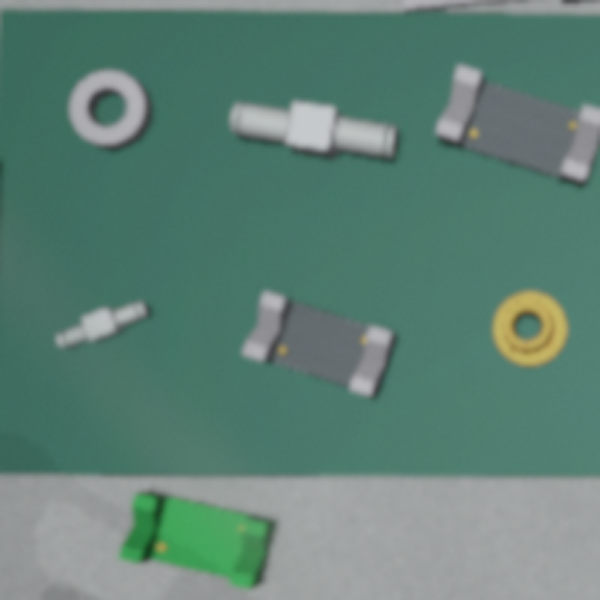

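View pics/topcrop2.png

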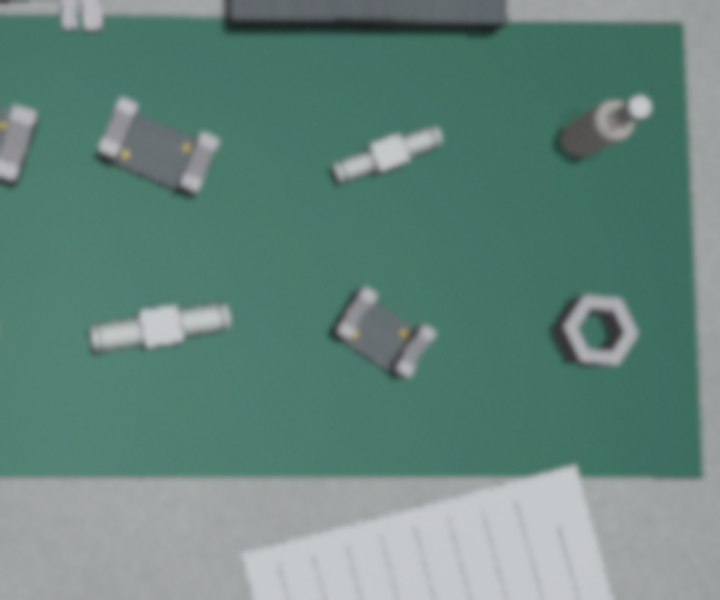

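```bash
cat > fit.py <<'E'
from h import *
from scipy.optimize import minimize
S=8
def box(x0,x1,y0,y1,z0,z1): return np.array([[x,y,z] for x in(x0,x1) for y in(y0,y1) for z in(z0,z1)])/1000.
def cyl(x0,x1,d,zc):
    t=np.linspace(0,2*np.pi,24,endpoint=False); return np.array([[x,d/2*np.cos(a),zc+d/2*np.sin(a)] for x in(x0,x1) for a in t])/1000.
def spindle(L,sq,sl,d,zc): return [box(-sl/2,sl/2,-sq/2,sq/2,zc-sq/2,zc+sq/2),cyl(-L/2,-sl/2,d,zc),cyl(sl/2,L/2,d,zc)]
def stand(L,W,t,dep,mw):
    o=[box(-L/2,L/2,-W/2,W/2,0,8)]
    for s in(-1,1):
        a,b=sorted((s*L/2,s*(L/2-t)))
        o.append(box(a,b,-W/2,W/2,0,34-dep))
        for q in(-1,1):
            o.append(np.array([[x,q*y,z] for x in(a,b) for y,z in((0,34-dep),(mw/2,34),(W/2,34),(W/2,0),(0,0))])/1000.)
    return o
SP=dict(a=(76,20,24,13),b=(96,24,28,17),c=(116,30,32,22),d=(136,36,36,27))
ST=dict(a=(70,44,12,13,26),b=(90,48,16,14,28),c=(110,54,18,16,32),d=(130,60,20,18,36))
AX=dict(a=30.2,b=32.0,c=33.6,d=35.1)
def place(parts,x,y,yaw):
    c,s=np.cos(yaw),np.sin(yaw); R=np.array([[c,-s,0],[s,c,0],[0,0,1]])
    return [p@R.T+[x,y,0] for p in parts]
def render(cam,parts,roi):
    x0,y0,w,h=roi; m=np.zeros((h*S,w*S),np.uint8)
    for p in parts:
        uv=(proj(cam,p)-[x0,y0]+.5)*S-.5
        cv2.fillConvexPoly(m,cv2.convexHull(np.round(uv*16).astype(np.int32)),255,shift=4)
    m=cv2.resize(m,(w,h),interpolation=cv2.INTER_AREA)/255.
    return cv2.GaussianBlur(m,(0,0),0.9)
def alpha(im,roi):
    x0,y0,w,h=roi; f=im[y0:y0+h,x0:x0+w].astype(float)
    r=(f[...,1]-f[...,2])/(f[...,1]+f[...,2]+1); bg=np.percentile(r,75); 
    return np.clip(1-r/bg,0,1.0)
def fit(cam,im,parts,p0):
    uv=proj(cam,np.array([[p0[0],p0[1],.015]]))[0]
    L=max(np.abs(p).max() for p in parts); r=int(L*(480 if cam=="top" else 600)+8)
    roi=(int(uv[0])-r,int(uv[1])-r,2*r,2*r); a=alpha(im,roi)
    f=lambda q: ((render(cam,place(parts,q[0]/1e3,q[1]/1e3,q[2]/100),roi)-a)**2).sum()
    q0=np.array([p0[0]*1e3,p0[1]*1e3,p0[2]*100])
    best=None
    for d in((4,4,8),(-3,3,-6)):
        q=minimize(f,q0,method="Nelder-Mead",options=dict(initial_simplex=q0+np.vstack([np.zeros(3),np.diag(d)]),xatol=.02,fatol=1e-3)).x; q0=q
    return np.array([q[0]/1e3,q[1]/1e3,q[2]/100]),f(q),a,render(cam,place(parts,q[0]/1e3,q[1]/1e3,q[2]/100),roi)
E
cat > run1.py <<'E'
from fit import *
import pickle
out=pickle.load(open("m.pkl","rb"))
I={"sp_a":(.489,.443,112),"sp_b":(.638,-.277,111),"sp_c":(.490,-.078,101),"sp_d":(.653,.271,82),
"st_a":(.485,-.270,62),"st_b":(.640,-.080,67),"st_c":(.474,.26,74),"st_d":(.657,.097,74)}
res={}
for cam in("top","side"):
    tiles=[]
    for k,(x,y,w) in I.items():
        s=k[-1]; parts=spindle(*SP[s],SP[s][1]/2) if k[:2]=="sp" else stand(*ST[s])
        q,c,a,r=fit(cam,out[cam,'im'],parts,(x,y,np.radians(w)))
        res[cam,k]=q; print(cam,k,np.round(q[:2]*1e3,1),round(np.degrees(q[2]),1),round(c,1))
        t=np.dstack([a,r,a]); tiles.append(cv2.resize(np.clip(t,0,1),(195,195)))
    cv2.imwrite(f"pics/fit_{cam}.png",255*np.vstack([np.hstack(tiles[:4]),np.hstack(tiles[4:])]))
pickle.dump(res,open("res.pkl","wb"))
E
python3 run1.py
```

```text
top sp_a [488.2 445.2] 112.3 27.4
top sp_b [ 639.3 -278.4] 111.3 11.1
top sp_c [488.9 -81.5] 100.3 14.5
top sp_d [653.9 269.7] 81.9 82.7
top st_a [ 484.6 -270.7] 57.7 9.4
top st_b [641.8 -79.7] 67.1 20.9
top st_c [472.6 260.3] 72.5 23.7
top st_d [658.8  94.5] 72.4 133.8
side sp_a [489.2 444.3] 112.4 5.5
side sp_b [ 639.7 -276.2] 111.4 451.5
side sp_c [489.9 -80.3] 100.4 476.7
side sp_d [654.1 269.7] 82.2 854.5
side st_a [ 486.1 -270.3] 56.7 120.9
side st_b [642.5 -80.4] 67.0 357.0
side st_c [473.5 258.4] 72.2 17.0
side st_d [659.4  93.8] 72.4 1400.2[ WARN:0@4.229] global loadsave.cpp:1063 imwrite_ Unsupported depth image for selected encoder is fallbacked to CV_8U.
```

View pics/fit_top.png

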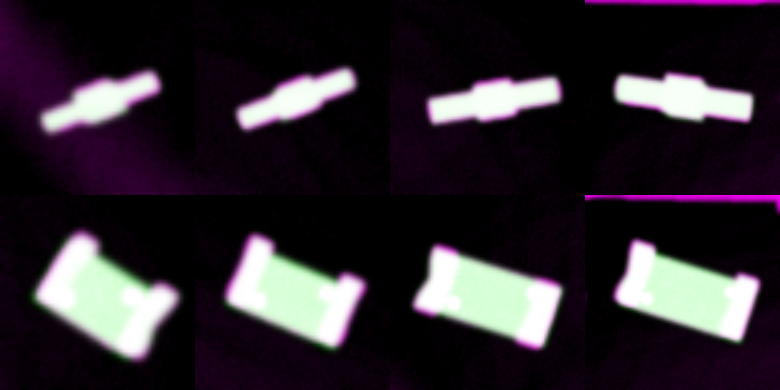

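View pics/fit_side.png

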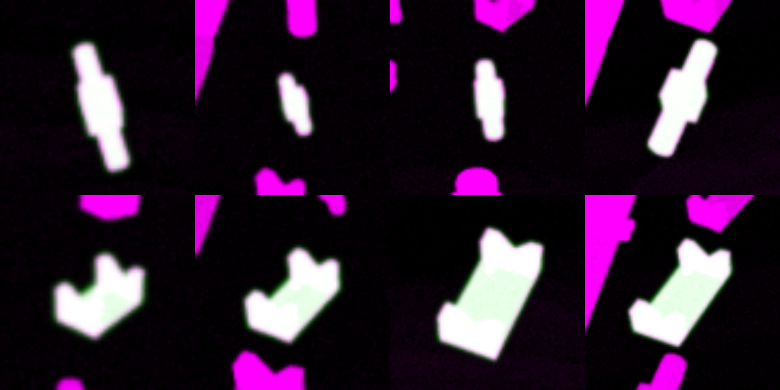

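```bash
cat > go.py <<'E'
import sys; from h import *
from scipy.spatial.transform import Rotation as R
def go(x,y,z,yaw):   # mm, jaw yaw deg (mod 180)
    s=manip.get_state(); q=s["ee_rot"]; r=R.from_quat([q[1],q[2],q[3],q[0]]); M=r.as_matrix()
    cur=np.degrees(np.arctan2(M[1,0],M[0,0])); d=(yaw-cur+90)%180-90
    q6=s["qpos"][5]
    sh=M.T@(np.array([x,y,z])-s["position"]*1e3)
    print("t",round(float(s["clock"]),2),"pos",np.round(s["position"]*1e3,1),"yaw",round(cur,2),"tilt",round(np.degrees(np.arccos(-M[2,2])),2),"q6",round(q6,2),"w",round(s["width"]*1e3,1),"F",np.round(s["contact_force"],1))
    print("shift",np.round(sh,1),"turn",round(-np.radians(d),3),"|",round(np.linalg.norm(sh)))
go(*map(float,sys.argv[1:5]))
E
python3 go.py 488.7 444.7 110 22.35
```

```text
t 0.9 pos [233.9 525.4 231.4] yaw 66.0 tilt 0.01 q6 -0.12 w 85.3 F [-0.3 -1.   0.3]
shift [ 29.9 265.6 121.4] turn 0.762 | 294
```

Emit:
drive_tool --pt "29.9 265.6 121.4 0.762 0.05" --pt "29.9 265.6 121.4 0.762 0.05" --pt "29.9 265.6 121.4 0.762 0.05" --pt "29.9 265.6 121.4 0.762 0.05" --pt "29.9 265.6 121.4 0.762 0.05" --squeeze 40

```text
clock: 1.4
position: [0.4525, 0.456, 0.1273]
ee_rot: [-0.0, 0.98, 0.197, 0.0]
contact_force: [0.0, 0.9, 0.0]
width: 0.0447
```

```bash
python3 go.py 488.7 444.7 50 22.35
```

```text
t 1.4 pos [452.5 456.  127.3] yaw 22.68 tilt 0.04 q6 0.28 w 44.7 F [0.  0.9 0. ]
shift [29.  24.4 77.3] turn 0.006 | 86
```

Emit:
drive_tool --pt "29.0 24.4 60 0.006 0.05" --pt "29.0 24.4 77.3 0.006 0.05" --pt "29.0 24.4 77.3 0.006 0.05" --pt "29.0 24.4 77.3 0.006 0.05"

```text
clock: 1.8
position: [0.4882, 0.4446, 0.0498]
ee_rot: [-0.0, 0.981, 0.193, -0.001]
contact_force: [0.5, 0.7, 1.0]
width: 0.0451
```

```bash
python3 go.py 488.7 444.7 3.5 22.35; python3 - <<'E'
from h import *
a=manip.get_image("side"); b=manip.get_image("top")
cv2.imwrite("pics/p1.png",np.hstack([cv2.resize(a[270:420,180:340],None,fx=2.4,fy=2.4),cv2.resize(b[150:300,40:200],None,fx=2.4,fy=2.4)]))
E
```

```text
t 1.8 pos [488.2 444.6  49.8] yaw 22.31 tilt 0.08 q6 0.24 w 45.1 F [0.5 0.7 1. ]
shift [ 0.5  0.1 46.3] turn -0.001 | 46
```

View pics/p1.png

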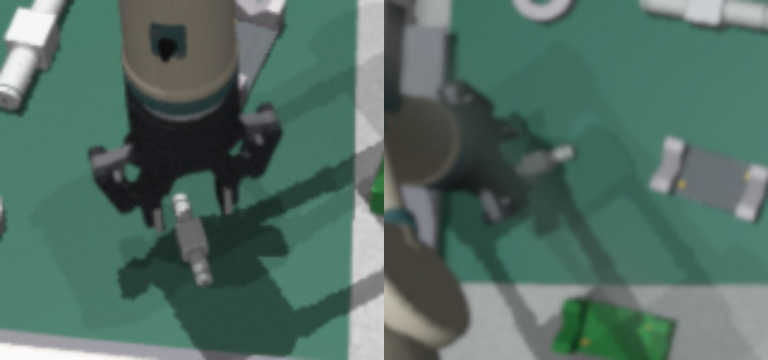

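The side crop shows the fingers either side of spindle a's square (about (260,370) in the full picture). I'll descend and close.

Emit:
drive_tool --pt "0.5 0.1 25 0 0.05" --pt "0.5 0.1 42 0 0.05" --pt "0.5 0.1 46 0 0.05" --pt "0.5 0.1 46 0 0.05" --pt "0.5 0.1 46 0 0.05"

```text
clock: 2.4
position: [0.4901, 0.4475, 0.0083]
ee_rot: [-0.002, 0.981, 0.195, 0.003]
contact_force: [-0.8, 0.0, 0.2]
width: 0.0445
```

Emit:
drive_tool --pt "0 0 0 0 -0.4" --pt "0 0 0 0 -0.7" --pt "0 0 0 0 -1" --pt "0 0 0 0 -1" --pt "0 0 0 0 -1"

```text
clock: 2.9
position: [0.491, 0.4484, 0.01]
ee_rot: [-0.003, 0.981, 0.194, 0.004]
contact_force: [-0.9, -0.3, 5.9]
width: 0.0185
```

```bash
python3 go.py 488.7 444.7 110 22.35
```

```text
t 2.9 pos [491.  448.4  10. ] yaw 22.42 tilt 0.59 q6 0.24 w 18.5 F [-0.9 -0.3  5.9]
shift [  -2.6    2.2 -100. ] turn 0.001 | 100
```

```bash
python3 - <<'E'
from h import *
a=manip.get_image("side"); b=manip.get_image("top")
cv2.imwrite("pics/p2.png",np.hstack([cv2.resize(a[240:420,140:340],None,fx=2,fy=2),cv2.resize(b[110:290,0:200],None,fx=2,fy=2)]))
s=manip.get_state(); print(s["qpos"],s["effort"],s["moment"],s["position"],s["contact_force"])
E
```

```text
[6.34907918e-01 5.80301957e-01 1.59467465e+00 1.32951842e-03
 9.56363258e-01 2.42773504e-01] [-5.14539164e-01 -4.96262705e+01 -1.76837862e+01 -2.04984429e-01
 -2.39665238e-01  5.93336503e-03] [0.04029269 0.15692084 0.01435391] [0.49097445 0.44837011 0.01000669] [-1.51102275 -0.0435632   6.17848188]
```

View pics/p2.png

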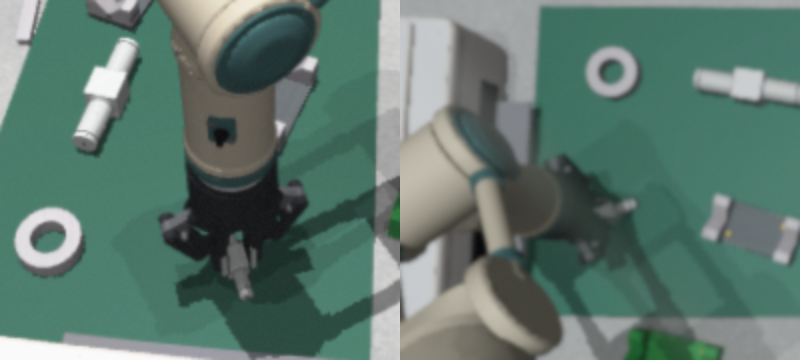

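Emit:
drive_tool --pt "0 0 -5 0 -1" --pt "0 0 -15 0 -1" --pt "0 0 -40 0 -1" --pt "0 0 -70 0 -1" --pt "0 0 -100 0 -1"

```text
clock: 3.5
position: [0.49, 0.4474, 0.1112]
ee_rot: [-0.002, 0.981, 0.194, 0.004]
contact_force: [0.6, 0.1, -0.3]
width: 0.0187
```

```bash
python3 go.py 488.7 444.7 110 22.35;python3 - <<'E'
from h import *
a=manip.get_image("side"); b=manip.get_image("top")
cv2.imwrite("pics/p3.png",np.hstack([cv2.resize(a[200:420,140:340],None,fx=2,fy=2),cv2.resize(b[70:290,0:200],None,fx=2,fy=2)]))
s=manip.get_state(); print(s["qpos"],s["effort"],s["contact_force"])
E
```

```text
t 3.5 pos [490.  447.4 111.2] yaw 22.42 tilt 0.55 q6 0.24 w 18.7 F [ 0.6  0.1 -0.3]
shift [-2.3  2.   1.2] turn 0.001 | 3
[6.34702436e-01 4.77788572e-01 1.48290535e+00 1.14062299e-03
 1.16057030e+00 2.42916494e-01] [ 7.23830913e-02 -5.05715382e+01 -2.15543675e+01 -8.19003726e-04
  4.05438468e-01  2.38750599e-04] [-0.25576917  0.46238285 -0.12971411]
```

View pics/p3.png

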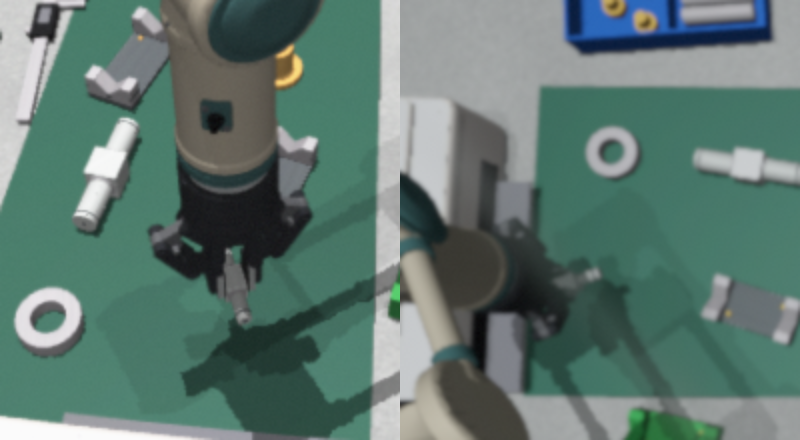

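```bash
python3 go.py 488 210 112 -20
```

```text
t 3.6 pos [492.9 449.6 115.6] yaw 22.42 tilt 1.17 q6 0.24 w 18.5 F [-0.3  0.5 -0.1]
shift [-96.  219.6   0.5] turn 0.74 | 240
```

```bash
cat > st.py <<'E'
from h import *
s=manip.get_state(); print(s["clock"],np.round(s["qpos"],4),np.round(s["qd"],3),np.round(s["effort"],2),np.round(s["position"]*1e3,1),np.round(s["contact_force"],1))
E
python3 st.py; python3 - <<'E'
from h import *
manip.get_image("side")
E
python3 st.py
```

```text
3.6 [6.3470e-01 4.7780e-01 1.4829e+00 1.1000e-03 1.1606e+00 2.4290e-01] [-0.001  0.041  0.063 -0.001 -0.038 -0.   ] [  0.07 -50.57 -21.55  -0.     0.41   0.  ] [492.9 449.6 115.6] [-0.3  0.5 -0.1]
3.65 [6.3470e-01 4.7980e-01 1.4861e+00 1.1000e-03 1.1596e+00 2.4290e-01] [ 0.001  0.039  0.06  -0.001 -0.006  0.001] [ 5.000e-02 -5.315e+01 -2.358e+01  1.000e-02 -5.000e-02 -0.000e+00] [491.7 448.7 113.1] [-0. -0.  0.]
```

```bash
cat > wait.py <<'E'
from h import *
import sys
from scipy.spatial.transform import Rotation as R
for i in range(int(sys.argv[1])):
    manip.get_image("side"); s=manip.get_state(); q=s["ee_rot"]; M=R.from_quat([q[1],q[2],q[3],q[0]]).as_matrix()
    print(round(float(s["clock"]),2),np.round(s["position"]*1e3,1),"yaw",round(np.degrees(np.arctan2(M[1,0],M[0,0])),2),"zt",np.round(M[:2,2]*1e3,1),"F",np.round(s["contact_force"],1),"w",round(s["width"]*1e3,1))
E
python3 wait.py 10
```

```text
3.7 [490.5 447.8 111.1] yaw 22.42 zt [9.1 8. ] F [-0.   0.4 -0.2] w 19.0
3.75 [489.7 447.3 109.7] yaw 22.42 zt [6.9 6.4] F [-0.5 -0.3 -0.5] w 18.5
3.8 [489.4 447.  108.9] yaw 22.42 zt [5.6 5.5] F [ 0.  -0.2 -0.1] w 18.9
3.85 [489.3 446.9 108.5] yaw 22.42 zt [5.1 5. ] F [-0.1 -0.5 -1.2] w 18.3
3.9 [489.4 447.  108.4] yaw 22.42 zt [5.1 5.1] F [0.3 0.1 0.1] w 18.5
3.95 [489.5 447.1 108.4] yaw 22.42 zt [5.2 5.1] F [-0.3  0.9 -0.2] w 18.6
4.0 [489.6 447.2 108.6] yaw 22.42 zt [5.5 5.4] F [ 0.6  0.1 -0.6] w 18.6
4.05 [489.8 447.3 108.8] yaw 22.42 zt [5.9 5.7] F [-0.1  0.   0.3] w 18.7
4.1 [489.9 447.4 109.1] yaw 22.41 zt [6.3 6. ] F [ 0.1  0.5 -0. ] w 18.5
4.15 [490.  447.5 109.3] yaw 22.42 zt [6.7 6.3] F [ 0.  -0.6 -0.3] w 18.8
```

```bash
python3 go.py 488 230 112 -16
```

```text
t 4.15 pos [490.  447.5 109.3] yaw 22.42 tilt 0.52 q6 0.24 w 18.8 F [ 0.  -0.6 -0.3]
shift [-84.8 200.3  -4.1] turn 0.671 | 218
```

Emit:
drive_tool --pt "-12 28 -1 0.09 -1" --pt "-30 70 -2 0.22 -1" --pt "-50 118 -3 0.36 -1" --pt "-70 165 -3 0.5 -1" --pt "-84.8 200.3 -4.1 0.63 -1"

```text
clock: 4.65
position: [0.4873, 0.2277, 0.1118]
ee_rot: [-0.003, 0.993, -0.122, 0.003]
contact_force: [0.2, 0.1, -0.4]
width: 0.0187
```

```bash
python3 go.py 488 0 112 -32.8
```

```text
t 4.65 pos [487.3 227.7 111.8] yaw -13.99 tilt 0.47 q6 0.55 w 18.7 F [ 0.2  0.1 -0.4]
shift [ 55.7 220.8  -1.4] turn 0.328 | 228
```

Emit:
drive_tool --pt "12 45 0 0.07 -1" --pt "24 93 0 0.14 -1" --pt "36 140 0 0.2 -1" --pt "47 185 -1 0.27 -1" --pt "55.7 220.8 -1.4 0.328 -1"

```text
clock: 5.15
position: [0.4879, -0.0025, 0.1122]
ee_rot: [-0.003, 0.959, -0.284, 0.003]
contact_force: [0.8, 0.7, 0.1]
width: 0.0186
```

```bash
python3 go.py 487 -215 110 -32.8
```

```text
t 5.15 pos [487.9  -2.5 112.2] yaw -32.99 tilt 0.47 q6 0.42 w 18.6 F [0.8 0.7 0.1]
shift [115.  178.7   1.2] turn -0.003 | 213
```

Emit:
drive_tool --pt "25 39 0 0 -1" --pt "50 78 0 0 -1" --pt "75 117 0 0 -1" --pt "97 151 0 0 -1" --pt "115 178.7 1.2 -0.003 -1"

```text
clock: 5.65
position: [0.4871, -0.2177, 0.1101]
ee_rot: [-0.003, 0.959, -0.283, 0.003]
contact_force: [0.1, -0.3, 0.9]
width: 0.019
```

```bash
python3 go.py 486.7 -268.4 75 -32.8
```

```text
t 5.65 pos [ 487.1 -217.7  110.1] yaw -32.89 tilt 0.49 q6 0.01 w 19.0 F [ 0.1 -0.3  0.9]
shift [27.1 43.  34.9] turn -0.002 | 62
```

Emit:
drive_tool --pt "8 14 5 0 -1" --pt "18 28 15 0 -1" --pt "24 38 25 0 -1" --pt "27.1 43 32 -0.002 -1" --pt "27.1 43 34.9 -0.002 -1"

```text
clock: 6.15
position: [0.4862, -0.268, 0.0736]
ee_rot: [-0.003, 0.959, -0.282, 0.002]
contact_force: [-0.6, -0.1, 0.1]
width: 0.019
```

```bash
python3 wait.py 8; python3 - <<'E'
from h import *
a=manip.get_image("side"); b=manip.get_image("top")
cv2.imwrite("pics/p4.png",np.hstack([cv2.resize(a[70:200,220:360],None,fx=2.8,fy=2.8),cv2.resize(b[150:280,330:470],None,fx=2.8,fy=2.8)]))
E
```

```text
6.2 [ 486.1 -267.4   73.7] yaw -32.77 zt [5.5 6. ] F [ 0.4  1.3 -0.4] w 18.8
6.25 [ 486.3 -267.2   74.2] yaw -32.75 zt [5.9 5.6] F [ 0.3 -0.1  0.3] w 19.2
6.3 [ 486.6 -267.3   74.8] yaw -32.73 zt [6.8 4.9] F [0.2 0.2 0. ] w 18.5
6.35 [ 486.9 -267.5   75.2] yaw -32.72 zt [7.5 4.3] F [ 0.7 -0.1 -0.6] w 18.7
6.4 [ 487.  -267.6   75.4] yaw -32.72 zt [7.9 4. ] F [-0.4  0.2 -0.5] w 18.5
6.45 [ 487.1 -267.8   75.5] yaw -32.72 zt [8.1 3.7] F [ 0.3 -1.3 -1.1] w 18.4
6.5 [ 487.1 -267.9   75.6] yaw -32.73 zt [8.3 3.5] F [-0.7  0.4 -0.6] w 18.7
6.55 [ 487.1 -268.    75.5] yaw -32.74 zt [8.3 3.5] F [-0.5  0.9 -0.5] w 18.7
```

View pics/p4.png

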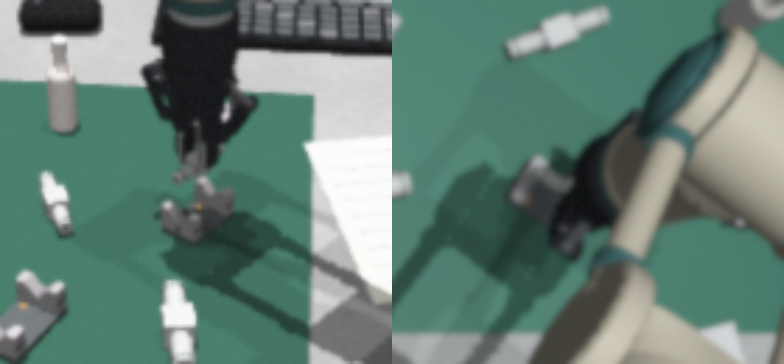

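Emit:
drive_tool --pt "-0.4 0.3 10 0 -1" --pt "-0.4 0.3 20 0 -1" --pt "-0.4 0.3 28 0 -1" --pt "-0.4 0.3 33 0 -1" --pt "-0.4 0.3 35 0 -1"

```text
clock: 7.15
position: [0.4862, -0.2678, 0.0393]
ee_rot: [-0.003, 0.959, -0.282, 0.003]
contact_force: [-0.5, 0.8, -1.4]
width: 0.0186
```

```bash
python3 wait.py 8|tail -3; python3 go.py 486.7 -268.4 30.2 -32.8
```

```text
7.45 [ 487.  -268.3   40.8] yaw -32.75 zt [8.8 3.1] F [ 0.2 -0.3 -0.2] w 18.9
7.5 [ 487.  -268.3   40.8] yaw -32.75 zt [8.8 3.1] F [ 1.  -0.6 -0.8] w 18.7
7.55 [ 487.  -268.3   40.8] yaw -32.75 zt [8.8 3.1] F [ 0.2 -0.6 -0.6] w 18.7
t 7.55 pos [ 487.  -268.3   40.8] yaw -32.75 tilt 0.53 q6 -0.07 w 18.7 F [ 0.2 -0.6 -0.6]
shift [-0.2  0.3 10.6] turn 0.001 | 11
```

Emit:
drive_tool --pt "-0.2 0.3 2 0 -1" --pt "-0.2 0.3 4 0 -1" --pt "-0.2 0.3 6 0 -1" --pt "-0.2 0.3 7.5 0 -1" --pt "-0.2 0.3 8.5 0 -1"

```text
clock: 8.05
position: [0.4866, -0.2683, 0.032]
ee_rot: [-0.003, 0.959, -0.282, 0.004]
contact_force: [0.4, 0.0, -0.4]
width: 0.0184
```

```bash
python3 wait.py 6
```

```text
8.1 [ 486.5 -268.3   31.9] yaw -32.75 zt [8.3 3.4] F [-0.2 -0.2  0.2] w 18.8
8.15 [ 486.5 -268.3   32. ] yaw -32.75 zt [8.3 3.4] F [ 0.3 -0.9 -0.4] w 18.6
8.2 [ 486.6 -268.4   32.1] yaw -32.76 zt [8.5 3.3] F [ 0.1 -0.1 -0.8] w 18.5
8.25 [ 486.7 -268.4   32.2] yaw -32.75 zt [8.7 3.1] F [-0.5 -0.9 -0.6] w 19.0
8.3 [ 486.8 -268.4   32.3] yaw -32.75 zt [8.8 3.1] F [-0.3  0.1 -0.9] w 18.7
8.35 [ 486.8 -268.4   32.3] yaw -32.75 zt [8.9 3. ] F [ 1.   0.4 -1.4] w 18.7
```

No contact yet at 32.3, so I'll creep down.

Emit:
drive_tool --pt "0 0 0.7 0 -1" --pt "0 0 1.4 0 -1" --pt "0 0 2 0 -1" --pt "0 0 2.5 0 -1" --pt "0 0 2.5 0 -1"

```text
clock: 8.85
position: [0.4861, -0.268, 0.031]
ee_rot: [-0.003, 0.959, -0.282, 0.003]
contact_force: [-2.6, 2.0, 9.8]
width: 0.0186
```

```bash
python3 wait.py 5
```

```text
8.9 [ 486.1 -268.    31. ] yaw -32.75 zt [7.9 3.5] F [-2.6  1.5  9.2] w 19.0
8.95 [ 486.1 -268.    30.9] yaw -32.74 zt [7.8 3.6] F [-3.1  1.5  8.7] w 18.8
9.0 [ 486.1 -268.    30.9] yaw -32.74 zt [7.9 3.6] F [-3.6  2.1 10. ] w 18.9
9.05 [ 486.1 -268.    31. ] yaw -32.74 zt [7.9 3.5] F [-2.6  2.5  9. ] w 18.6
9.1 [ 486.1 -268.    31. ] yaw -32.74 zt [7.9 3.5] F [-3.5  2.1  9.3] w 18.9
```

Emit:
drive_tool --pt "-0.5 0 0.0 0 -1" --pt "-0.5 0 0 0 -0.5" --pt "-0.5 0 0 0 -0.4" --pt "-0.5 0 0 0 -0.3" --pt "-0.5 0 0 0 -0.1"

```text
clock: 9.6
position: [0.4857, -0.2678, 0.0308]
ee_rot: [-0.003, 0.959, -0.282, 0.003]
contact_force: [0.1, 0.1, -0.0]
width: 0.0383
```

```bash
python3 wait.py 2
```

```text
9.65 [ 485.7 -267.7   30.8] yaw -32.74 zt [7.7 3.6] F [ 0.6 -0.1  0.7] w 38.2
9.7 [ 485.7 -267.7   30.8] yaw -32.74 zt [7.8 3.6] F [-0.5  0.3 -0.2] w 38.2
```

Emit:
drive_tool --pt "0 0 -5 0 -0.1" --pt "0 0 -25 0 0.1" --pt "0 0 -60 0 0.1" --pt "0 0 -85 0 0.1" --pt "0 0 -90 0 0.1"

```text
clock: 10.2
position: [0.4869, -0.2694, 0.1243]
ee_rot: [-0.002, 0.959, -0.282, 0.006]
contact_force: [-0.5, -0.4, -0.4]
width: 0.0469
```

```bash
python3 go.py 560 -420 150 21.3
```

```text
t 10.2 pos [ 486.9 -269.4  124.3] yaw -32.74 tilt 0.77 q6 -0.07 w 46.9 F [-0.5 -0.4 -0.4]
shift [143.2  86.9 -24.6] turn -0.943 | 169
```

```bash
python3 go.py 600 -120 130 15
```

```text
t 10.2 pos [ 486.9 -269.4  124.3] yaw -32.74 tilt 0.77 q6 -0.07 w 46.9 F [-0.5 -0.4 -0.4]
shift [  14.4 -186.9   -4.3] turn -0.833 | 188
```

Emit:
drive_tool --pt "3 -40 -2 -0.15 0.1" --pt "6 -85 -2 -0.3 0.1" --pt "10 -130 -3 -0.45 0.1" --pt "13 -168 -4 -0.6 0.1" --pt "14.4 -186.9 -4.3 -0.75 0.1"

```text
clock: 10.7
position: [0.6013, -0.1171, 0.1292]
ee_rot: [0.0, 0.996, 0.093, 0.007]
contact_force: [-0.8, -0.8, 0.6]
width: 0.0474
```

```bash
python3 wait.py 6|tail -3; cat > chk.py <<'E'
import sys,pickle
from fit import *
k=sys.argv[1]; res=pickle.load(open("res.pkl","rb"))
for cam in("top","side"):
    im=manip.get_image(cam)
    st=res[cam,"st_"+k]; S1=stand(*ST[k]); S2=spindle(*SP[k],AX[k])
    uv=proj(cam,np.array([[st[0],st[1],.03]]))[0]; r=int(max(SP[k])/2e3*(480 if cam=="top" else 600)+6)
    roi=(int(uv[0])-r,int(uv[1])-r,2*r,2*r); a=alpha(im,roi)
    ss=place(S1,*st)
    def f(q): return ((render(cam,ss+place(S2,q[0]/1e3,q[1]/1e3,q[2]/100),roi)-a)**2).sum()
    q0=np.array([st[0]*1e3,st[1]*1e3,st[2]*100])
    for d in((4,4,8),(-3,3,-5)):
        q0=minimize(f,q0,method="Nelder-Mead",options=dict(initial_simplex=q0+np.vstack([np.zeros(3),np.diag(d)]),xatol=.02,fatol=1e-3)).x
    d=q0[:2]-st[:2]*1e3; u=np.array([np.cos(st[2]),np.sin(st[2])])
    print(cam,"axial",round(d@u,2),"lat",round(d@[-u[1],u[0]],2),"dyaw",round(np.degrees(q0[2]/100-st[2]),2),"cost",round(f(q0),1))
    m=render(cam,ss+place(S2,q0[0]/1e3,q0[1]/1e3,q0[2]/100),roi)
    x0,y0,w,h=roi; t=np.hstack([im[y0:y0+h,x0:x0+w],(255*np.clip(np.dstack([a,m,a]),0,1)).astype(np.uint8)])
    cv2.imwrite(f"pics/chk_{k}_{cam}{sys.argv[2]}.png",cv2.resize(t,(780,390),interpolation=cv2.INTER_CUBIC))
A,B=[cv2.imread(f"pics/chk_{k}_{c}{sys.argv[2]}.png") for c in("top","side")]
cv2.imwrite(f"pics/chk_{k}{sys.argv[2]}.png",cv2.resize(np.vstack([A,B]),(600,600)))
E
python3 chk.py a 1
```

```text
10.9 [ 599.3 -119.8  129.1] yaw 10.16 zt [11.3 -0.6] F [-1.3 -0.5  0.3] w 47.0
10.95 [ 599.  -120.4  129.3] yaw 10.11 zt [11.3 -0.6] F [-0.  -1.3  0.5] w 46.8
11.0 [ 599.  -120.8  129.5] yaw 10.08 zt [11.7 -0.6] F [-0.2 -0.9 -0.6] w 47.0
top axial 2.06 lat 43.9 dyaw 7.58 cost 580.2
side axial -2.12 lat 0.41 dyaw 0.32 cost 185.4
```

View pics/chk_a1.png

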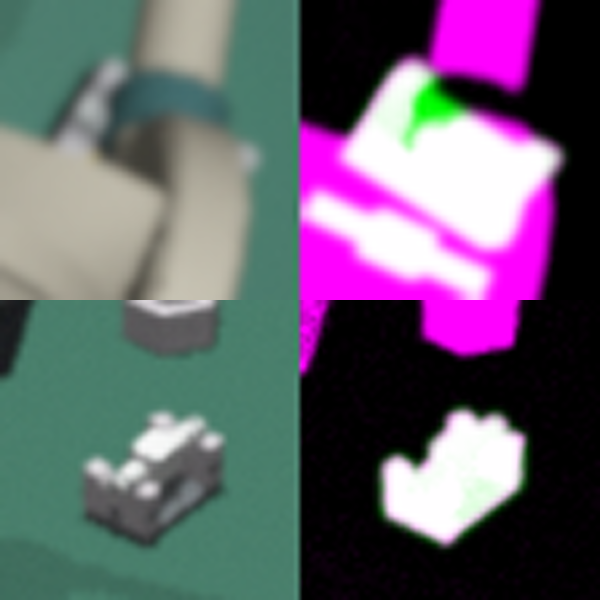

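```bash
python3 go.py 540 100 130 15
```

```text
t 11.1 pos [ 599.2 -121.1  129.8] yaw 10.07 tilt 0.72 q6 -0.49 w 47.1 F [ 0.2 -0.5  0.2]
shift [ -19.6 -228.    -1. ] turn -0.086 | 229
```

Emit:
drive_tool --pt "-4 -45 0 0 0.1" --pt "-8 -95 0 0 0.1" --pt "-12 -145 0 0 0.1" --pt "-16 -195 0 0 0.1" --pt "-19.6 -228 -1 0 0.1"

```text
clock: 11.6
position: [0.5384, 0.1017, 0.13]
ee_rot: [0.0, 0.996, 0.087, 0.006]
contact_force: [0.3, -0.6, -0.3]
width: 0.0469
```

```bash
python3 chk.py a 2
```

```text
top axial -2.74 lat 1.87 dyaw 1.93 cost 6.3
side axial -2.21 lat 0.36 dyaw 0.18 cost 675.7
```

View pics/chk_a2.png

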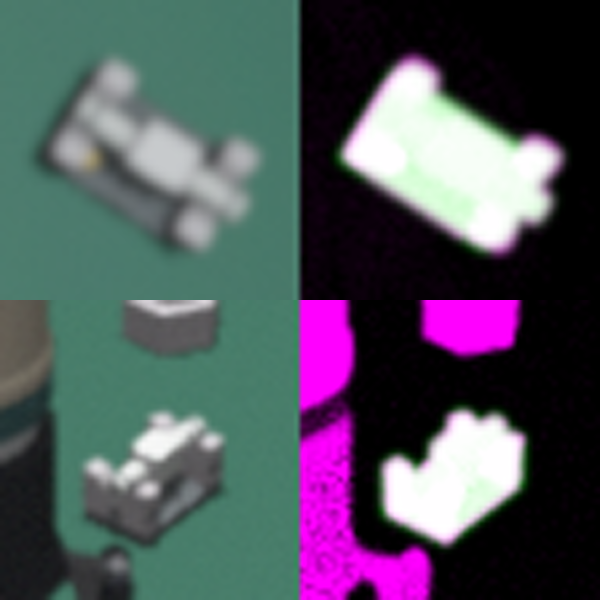

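```bash
python3 wait.py 4; python3 go.py 505 -130 130 -32.8
```

```text
11.75 [539.1 100.9 130.2] yaw 10.18 zt [12.7 -0.7] F [-0.1 -0.7 -0.3] w 47.4
11.8 [539.9  99.7 130.2] yaw 10.1 zt [13.2 -1.3] F [-0.1  0.1 -0.1] w 47.2
11.85 [540.2  99.  130.2] yaw 10.04 zt [13.3 -1.4] F [ 0.2 -1.2  0.3] w 46.8
11.9 [540.5  98.7 130.1] yaw 9.99 zt [13.3 -1.3] F [ 0.7 -0.2  0.3] w 47.2
t 11.9 pos [540.5  98.7 130.1] yaw 9.99 tilt 0.76 q6 -0.12 w 47.2 F [ 0.7 -0.2  0.3]
shift [-7.460e+01  2.191e+02 -1.000e-01] turn 0.747 | 231
```

Emit:
drive_tool --pt "0 0 45 0 0.1"

```text
clock: 12.0
position: [0.5472, 0.0974, 0.0899]
ee_rot: [0.002, 0.996, 0.086, 0.014]
contact_force: [2.0, -0.8, -0.4]
width: 0.0468
```

```bash
python3 wait.py 1; python3 wait.py 1;python3 wait.py 1;python3 wait.py 1
```

```text
12.05 [539.5  96.6  80.1] yaw 9.83 zt [ 8.3 -2.1] F [-3.1 -0.1 -4.6] w 46.9
12.1 [537.6  96.6  81.1] yaw 9.84 zt [ 3.6 -2.2] F [-1.6  0.4 -0.2] w 46.8
12.15 [539.1  96.9  83.1] yaw 9.85 zt [ 6.9 -1.9] F [-0.1  0.7  0.5] w 46.9
12.2 [540.7  97.3  84.6] yaw 9.86 zt [10.8 -1.6] F [-0.1 -0.1  0.9] w 46.9
```

```bash
python3 wait.py 2; python3 go.py 505 -120 130 -32.8
```

```text
12.25 [541.8  97.6  85.7] yaw 9.89 zt [13.8 -1.3] F [0.7 0.8 0.4] w 46.9
12.3 [542.3  97.9  86.3] yaw 9.91 zt [15.3 -1.2] F [-0.   1.1 -0.1] w 47.1
t 12.3 pos [542.3  97.9  86.3] yaw 9.91 tilt 0.88 q6 -0.12 w 47.1 F [-0.   1.1 -0.1]
shift [-73.6 208.4 -44. ] turn 0.745 | 225
```

Emit:
drive_tool --pt "-14 40 -14 0.14 0.1" --pt "-30 85 -28 0.29 0.1" --pt "-48 135 -38 0.44 0.1" --pt "-64 180 -42 0.58 0.1" --pt "-73.6 208.4 -44 0.7 0.1"

```text
clock: 12.8
position: [0.5057, -0.1237, 0.1327]
ee_rot: [-0.001, 0.965, -0.264, 0.01]
contact_force: [-0.0, -0.8, 0.2]
width: 0.0469
```

```bash
python3 go.py 485.7 -267.7 125 -32.8
```

```text
t 12.8 pos [ 505.7 -123.7  132.7] yaw -30.61 tilt 1.16 q6 0.16 w 46.9 F [-0.  -0.8  0.2]
shift [ 55.9 134.2   7.9] turn 0.038 | 146
```

Emit:
drive_tool --pt "15 36 2 0.01 0.1" --pt "32 77 4 0.02 0.1" --pt "46 110 6 0.038 0.1" --pt "54 128 8 0.038 0.1" --pt "55.9 134.2 8 0.038 0.1"

```text
clock: 13.3
position: [0.4861, -0.2708, 0.1264]
ee_rot: [-0.0, 0.959, -0.284, 0.012]
contact_force: [-0.1, -0.1, 0.9]
width: 0.0472
```

```bash
python3 wait.py 9|tail -2
```

```text
13.7 [ 485.9 -266.6  125.2] yaw -32.7 zt [20. -4.] F [ 0.2 -0.2  1.4] w 47.0
13.75 [ 485.9 -266.7  125.1] yaw -32.7 zt [20. -4.] F [-0.1  0.5 -0.2] w 46.9
```

Emit:
drive_tool --pt "0 0 48 0 0.1" --pt "0 0 48 0 0.1"

```text
clock: 13.95
position: [0.4836, -0.2637, 0.073]
ee_rot: [-0.003, 0.96, -0.281, 0.005]
contact_force: [-0.8, 1.0, -0.7]
width: 0.0467
```

Emit:
drive_tool --pt "0 0 0 0 0.1" --pt "0 0 0 0 0.1"

```text
clock: 14.15
position: [0.4838, -0.2636, 0.0737]
ee_rot: [-0.003, 0.96, -0.281, 0.005]
contact_force: [-0.5, -0.4, 0.3]
width: 0.0467
```

```bash
python3 wait.py 8
```

```text
14.2 [ 484.3 -264.    74.1] yaw -32.63 zt [12.8  1.3] F [0.3 0.2 0.1] w 47.0
14.25 [ 484.5 -264.3   74.4] yaw -32.64 zt [13.6  0.8] F [-0.3 -0.1 -0.7] w 46.9
14.3 [ 484.5 -264.4   74.4] yaw -32.65 zt [13.7  0.7] F [0.1 0.4 0.3] w 46.8
14.35 [ 484.4 -264.3   74.3] yaw -32.65 zt [13.6  0.8] F [ 0.6 -0.1  0.4] w 47.3
14.4 [ 484.2 -264.2   74.1] yaw -32.65 zt [13.3  1. ] F [-0.1  0.6  0.4] w 47.2
14.45 [ 484.  -264.1   73.9] yaw -32.65 zt [12.9  1.3] F [ 0.3 -0.3  0.4] w 47.1
14.5 [ 483.9 -264.    73.7] yaw -32.65 zt [12.6  1.5] F [ 0.5 -0.   0.2] w 46.9
14.55 [ 483.8 -263.9   73.5] yaw -32.65 zt [12.3  1.7] F [ 0.2 -0.1 -0.5] w 46.7
```

Emit:
drive_tool --pt "0 0 -12 0 0.1" --pt "0 0 -26 0 0.1" --pt "0 0 -38 0 0.1" --pt "0 0 -46 0 0.1" --pt "0 0 -50 0 0.1"

```text
clock: 15.05
position: [0.4836, -0.2644, 0.1249]
ee_rot: [-0.002, 0.96, -0.281, 0.007]
contact_force: [-0.3, -0.1, -1.3]
width: 0.0468
```

```bash
python3 wait.py 8|tail -2
```

```text
15.4 [ 482.8 -263.8  122.9] yaw -32.65 zt [11.2  2.5] F [-0.2 -0.  -0.1] w 46.5
15.45 [ 482.9 -263.8  122.9] yaw -32.65 zt [11.3  2.4] F [0.2 0.2 0.1] w 47.0
```

Emit:
drive_tool --pt "0 0 48 0 0.1" --pt "0 0 48 0 0.1"

```text
clock: 15.65
position: [0.4797, -0.2611, 0.0704]
ee_rot: [-0.005, 0.96, -0.281, -0.0]
contact_force: [-0.5, 1.2, -0.7]
width: 0.0465
```

Emit:
drive_tool --pt "0 0 0 0 0.1" --pt "0 0 0 0 0.1"

```text
clock: 15.85
position: [0.4798, -0.2611, 0.0709]
ee_rot: [-0.005, 0.96, -0.281, -0.0]
contact_force: [-0.0, -0.8, -0.5]
width: 0.0468
```

```bash
python3 wait.py 8|tail -2; python3 go.py 485.7 -267.7 45 -32.8
```

```text
16.2 [ 480.1 -261.3   71.1] yaw -32.65 zt [3.2 8.3] F [ 0.1 -0.5 -0.3] w 46.8
16.25 [ 480.  -261.2   70.9] yaw -32.65 zt [2.9 8.5] F [ 0.6 -0.1 -0.6] w 47.0
t 16.25 pos [ 480.  -261.2   70.9] yaw -32.65 tilt 0.52 q6 -0.07 w 47.0 F [ 0.6 -0.1 -0.6]
shift [ 8.4  2.6 25.9] turn 0.003 | 27
```

Emit:
drive_tool --pt "3 1 8 0.003 0.1" --pt "6 2 18 0.003 0.1" --pt "8.4 2.6 28 0.003 0.1" --pt "8.4 2.6 34 0.003 0.1" --pt "8.4 2.6 36 0.003 0.1"

```text
clock: 16.75
position: [0.485, -0.2671, 0.0334]
ee_rot: [-0.005, 0.959, -0.283, -0.001]
contact_force: [0.2, 0.3, 0.4]
width: 0.0469
```

```bash
python3 wait.py 7|tail -1; python3 go.py 485.7 -267.7 30.5 -32.8
```

```text
17.1 [ 486.  -267.8   35.3] yaw -32.82 zt [3.6 8. ] F [-0.1 -0.1  0.1] w 46.8
t 17.1 pos [ 486.  -267.8   35.3] yaw -32.82 tilt 0.5 q6 -0.07 w 46.8 F [-0.1 -0.1  0.1]
shift [-0.3  0.1  4.8] turn -0.0 | 5
```

Emit:
drive_tool --pt "-0.3 0 4 0 0.1" --pt "-0.3 0 8 0 0.1" --pt "-0.3 0 10 0 0.1" --pt "-0.3 0 11 0 0.1" --pt "-0.3 0 11 0 0.1"

```text
clock: 17.6
position: [0.4856, -0.2674, 0.024]
ee_rot: [-0.004, 0.959, -0.283, 0.0]
contact_force: [1.4, 0.4, -0.0]
width: 0.0471
```

```bash
python3 wait.py 6|tail -1
```

```text
17.9 [ 485.8 -267.6   24.4] yaw -32.82 zt [3.8 7.9] F [-0.7 -0.6  0.4] w 47.1
```

Emit:
drive_tool --pt "0 0 0 0 -0.3" --pt "0 0 0 0 -0.55" --pt "0 0 0 0 -1" --pt "0 0 0 0 -1" --pt "0 0 0 0 -1" --squeeze 30

```text
clock: 18.4
position: [0.4853, -0.2672, 0.0246]
ee_rot: [-0.004, 0.959, -0.282, 0.0]
contact_force: [-1.7, 1.6, 4.4]
width: 0.0193
```

```bash
python3 wait.py 3
```

```text
18.45 [ 485.3 -267.2   24.6] yaw -32.82 zt [2.9 8.4] F [-2.6  1.6  4.7] w 19.3
18.5 [ 485.3 -267.2   24.5] yaw -32.82 zt [2.9 8.5] F [-2.   1.8  5. ] w 19.1
18.55 [ 485.4 -267.3   24.5] yaw -32.82 zt [3.  8.4] F [-2.6  1.1  6.1] w 19.3
```

Emit:
drive_tool --pt "0 0 -2.5 0 -1" --pt "-0.2 -0.5 -5 0 -1" --pt "-0.4 -1.5 -5 0 -1" --pt "-0.6 -2.4 -5 0 -1" --pt "-0.6 -2.4 -5 0 -1"

```text
clock: 19.05
position: [0.4862, -0.2648, 0.0294]
ee_rot: [-0.004, 0.959, -0.282, 0.0]
contact_force: [-0.8, 0.6, -0.8]
width: 0.0194
```

```bash
python3 wait.py 7|tail -2
```

```text
19.35 [ 486.1 -265.    29.5] yaw -32.82 zt [2.8 8.5] F [-0.4 -0.3 -0.5] w 19.3
19.4 [ 486.1 -265.    29.5] yaw -32.82 zt [2.8 8.5] F [-0.2  0.1 -0.3] w 19.5
```

Emit:
drive_tool --pt "0 0 1.5 0 -1" --pt "0 0 3 0 -1" --pt "0 0 4.2 0 -1" --pt "0 0 5 0 -1" --pt "0 0 5.4 0 -1"

```text
clock: 19.9
position: [0.4866, -0.2652, 0.0246]
ee_rot: [-0.004, 0.959, -0.282, 0.001]
contact_force: [-0.1, 0.0, 5.0]
width: 0.0187
```

```bash
python3 wait.py 5|tail -2
```

```text
20.1 [ 486.6 -265.2   24.6] yaw -32.82 zt [3.9 7.7] F [ 0.5 -0.7  4.4] w 19.0
20.15 [ 486.6 -265.3   24.6] yaw -32.82 zt [3.9 7.7] F [ 0.8 -0.4  4.2] w 18.8
```

Seated: 4 N upward and no side force. I'll release and lift.

Emit:
drive_tool --pt "0 0 0 0 -0.5" --pt "0 0 0 0 -0.4" --pt "0 0 0 0 -0.3" --pt "0 0 0 0 -0.1" --pt "0 0 0 0 0"

```text
clock: 20.65
position: [0.4864, -0.2651, 0.0244]
ee_rot: [-0.004, 0.959, -0.282, 0.001]
contact_force: [0.3, -0.5, -0.1]
width: 0.0426
```

Emit:
drive_tool --pt "0 0 -10 0 0.1" --pt "0 0 -30 0 0.1" --pt "0 0 -60 0 0.2" --pt "0 0 -85 0 0.2" --pt "0 0 -95 0 0.2"

```text
clock: 21.15
position: [0.4875, -0.2669, 0.1226]
ee_rot: [-0.003, 0.959, -0.282, 0.003]
contact_force: [0.4, 0.1, -0.2]
width: 0.0514
```

```bash
python3 chk.py a 3; python3 wait.py 5 | tail -1; python3 go.py 639.5 -277.3 120 21.35
```

```text
top axial -39.54 lat -10.37 dyaw 103.48 cost 95.5
side axial 1.37 lat 2.06 dyaw 1.92 cost 150.7
21.5 [ 485.2 -265.3  117.9] yaw -32.82 zt [1.1 9.8] F [ 0.4 -0.6  0.4] w 51.4
t 21.5 pos [ 485.2 -265.3  117.9] yaw -32.82 tilt 0.56 q6 -0.06 w 51.4 F [ 0.4 -0.6  0.4]
shift [136.2 -73.5  -2. ] turn -0.945 | 155
```

View pics/chk_a3.png

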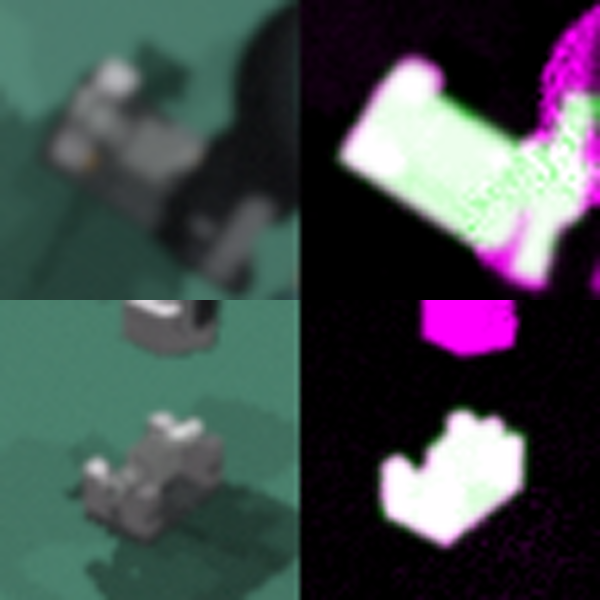

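Emit:
drive_tool --pt "25 -14 0 -0.15 0.3" --pt "55 -30 0 -0.3 0.3" --pt "90 -48 0 -0.45 0.3" --pt "120 -65 -2 -0.6 0.3" --pt "136.2 -73.5 -2 -0.74 0.3"

```text
clock: 22.0
position: [0.6421, -0.2773, 0.1184]
ee_rot: [-0.005, 0.996, 0.087, 0.001]
contact_force: [0.2, 0.0, 0.3]
width: 0.0555
```

```bash
python3 wait.py 9 | tail -1; python3 go.py 639.5 -277.3 60 21.35
```

```text
22.45 [ 638.5 -277.4  120.1] yaw 9.5 zt [ 0.5 10. ] F [ 0.7  0.7 -0.2] w 55.4
t 22.45 pos [ 638.5 -277.4  120.1] yaw 9.5 tilt 0.57 q6 -0.68 w 55.4 F [ 0.7  0.7 -0.2]
shift [ 0.9  0.7 60.1] turn -0.207 | 60
```

Emit:
drive_tool --pt "0.9 0.7 12 -0.1 0.3" --pt "0.9 0.7 28 -0.207 0.3" --pt "0.9 0.7 45 -0.207 0.3" --pt "0.9 0.7 56 -0.207 0.3" --pt "0.9 0.7 62 -0.207 0.3"

```text
clock: 22.95
position: [0.6386, -0.2771, 0.0572]
ee_rot: [-0.005, 0.983, 0.185, 0.001]
contact_force: [0.5, -0.1, -0.1]
width: 0.0554
```

```bash
python3 wait.py 8 | tail -1; python3 go.py 639.5 -277.3 6 21.35; python3 - <<'E'
from h import *
a=manip.get_image("side"); b=manip.get_image("top")
cv2.imwrite("pics/p5.png",np.hstack([cv2.resize(a[70:200,180:320],None,fx=2.8,fy=2.8),cv2.resize(b[100:230,330:470],None,fx=2.8,fy=2.8)]))
E
```

```text
23.35 [ 640.  -277.5   59. ] yaw 21.36 zt [1.8 9.3] F [0.2 0.7 0.5] w 55.2
t 23.35 pos [ 640.  -277.5   59. ] yaw 21.36 tilt 0.54 q6 -0.89 w 55.2 F [0.2 0.7 0.5]
shift [-0.6  0.  53. ] turn 0.0 | 53
```

View pics/p5.png

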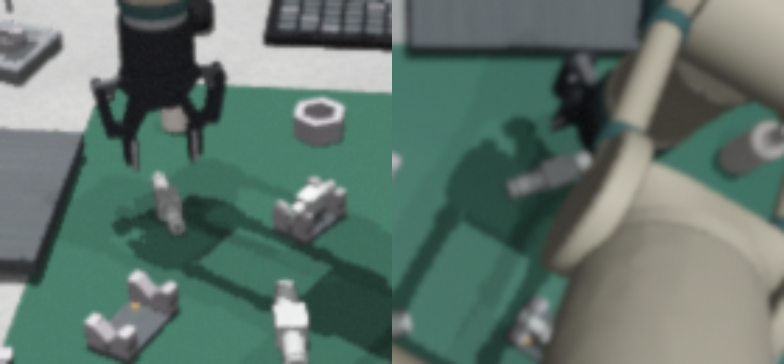

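Emit:
drive_tool --pt "-0.6 0 12 0 0.3" --pt "-0.6 0 28 0 0.2" --pt "-0.6 0 42 0 0.1" --pt "-0.6 0 50 0 0.1" --pt "-0.6 0 53 0 0.1"

```text
clock: 23.95
position: [0.6384, -0.2766, 0.0039]
ee_rot: [-0.005, 0.983, 0.185, 0.0]
contact_force: [-0.5, -0.1, -1.1]
width: 0.0472
```

```bash
python3 wait.py 9 | tail -2
```

```text
24.35 [ 639.7 -277.3    6.4] yaw 21.36 zt [2.4 8.9] F [ 0.1 -0.5 -1.6] w 46.7
24.4 [ 639.6 -277.3    6.2] yaw 21.36 zt [2.1 9.1] F [ 0.4  0.4 -0.6] w 47.4
```

Emit:
drive_tool --pt "0 0 0 0 -0.2" --pt "0 0 0 0 -0.4" --pt "0 0 0 0 -0.6" --pt "0 0 0 0 -1" --pt "0 0 0 0 -1" --squeeze 45

```text
clock: 24.9
position: [0.6399, -0.2775, 0.0067]
ee_rot: [-0.004, 0.983, 0.185, 0.002]
contact_force: [-0.2, 0.1, 3.5]
width: 0.0232
```

```bash
python3 wait.py 4
```

```text
24.95 [ 639.9 -277.5    6.7] yaw 21.36 zt [3.  8.5] F [-0.6 -0.4  3.4] w 22.8
25.0 [ 640.  -277.4    6.8] yaw 21.37 zt [3.  8.5] F [-0.6  0.3  4.2] w 23.0
25.05 [ 639.9 -277.5    6.7] yaw 21.36 zt [3.  8.6] F [ 0.1 -1.2  4.9] w 22.9
25.1 [ 639.9 -277.5    6.7] yaw 21.37 zt [3.  8.6] F [-0.3  0.2  4.5] w 22.7
```

Emit:
drive_tool --pt "0 0 -8 0 -1" --pt "0 0 -28 0 -1" --pt "0 0 -58 0 -1" --pt "0 0 -85 0 -1" --pt "0 0 -98 0 -1"

```text
clock: 25.6
position: [0.6405, -0.2788, 0.1073]
ee_rot: [-0.003, 0.983, 0.185, 0.004]
contact_force: [0.4, -1.1, -1.1]
width: 0.0232
```

```bash
python3 wait.py 9|tail -1; python3 go.py 641.5 -79.9 110 -22.9
```

```text
26.05 [ 638.9 -277.9  103.1] yaw 21.37 zt [0.6 9.9] F [-0.1 -1.  -1.6] w 22.6
t 26.05 pos [ 638.9 -277.9  103.1] yaw 21.37 tilt 0.57 q6 -0.89 w 22.6 F [-0.1 -1.  -1.6]
shift [  74.5 -183.5   -4.9] turn 0.773 | 198
```

Emit:
drive_tool --pt "12 -30 -1 0.13 -1" --pt "28 -70 -2 0.28 -1" --pt "46 -115 -3 0.43 -1" --pt "63 -155 -5 0.58 -1" --pt "74.5 -183.5 -5 0.72 -1"

```text
clock: 26.55
position: [0.641, -0.077, 0.1097]
ee_rot: [-0.005, 0.985, -0.175, -0.001]
contact_force: [-0.2, -0.0, -0.8]
width: 0.0228
```

```bash
python3 wait.py 8|tail -1; python3 chk.py a 4; python3 go.py 642.6 -78.9 60 -22.95
```

```text
26.95 [641.5 -81.3 109.8] yaw -19.95 zt [0.3 9.6] F [-0.3 -0.2 -0.7] w 22.8
top axial 54.36 lat 7.29 dyaw -68.87 cost 118.0
side axial 0.49 lat 0.53 dyaw -0.01 cost 154.0
t 27.05 pos [641.4 -81.2 109.9] yaw -19.97 tilt 0.56 q6 0.11 w 22.9 F [ 0.6  0.2 -1.2]
shift [ 0.4 -2.1 49.9] turn 0.052 | 50
```

View pics/chk_a4.png

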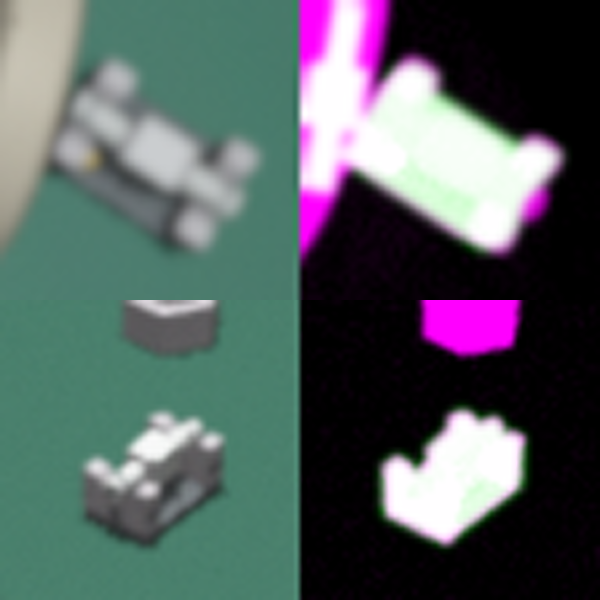

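Emit:
drive_tool --pt "0.4 -2.1 12 0.052 -1" --pt "0.4 -2.1 28 0.052 -1" --pt "0.4 -2.1 44 0.052 -1" --pt "0.4 -2.1 56 0.052 -1" --pt "0.4 -2.1 61 0.052 -1"

```text
clock: 27.55
position: [0.6417, -0.0791, 0.0474]
ee_rot: [-0.005, 0.98, -0.199, -0.002]
contact_force: [-0.6, -1.0, -1.2]
width: 0.023
```

```bash
python3 wait.py 9|tail -2;  python3 go.py 642.6 -78.9 27 -22.95; python3 - <<'E'
from h import *
a=manip.get_image("side"); b=manip.get_image("top")
cv2.imwrite("pics/p6.png",np.hstack([cv2.resize(a[110:240,160:300],None,fx=2.8,fy=2.8),cv2.resize(b[100:230,240:380],None,fx=2.8,fy=2.8)]))
E
```

```text
27.95 [643.1 -78.8  49.7] yaw -22.94 zt [1.8 9.5] F [ 0.5  0.2 -0.9] w 23.1
28.0 [643.  -78.8  49.6] yaw -22.93 zt [1.7 9.5] F [-0.7 -0.6 -0.8] w 22.7
t 28.0 pos [643.  -78.8  49.6] yaw -22.93 tilt 0.55 q6 0.16 w 22.7 F [-0.7 -0.6 -0.8]
shift [-0.3  0.4 22.6] turn 0.0 | 23
```

View pics/p6.png

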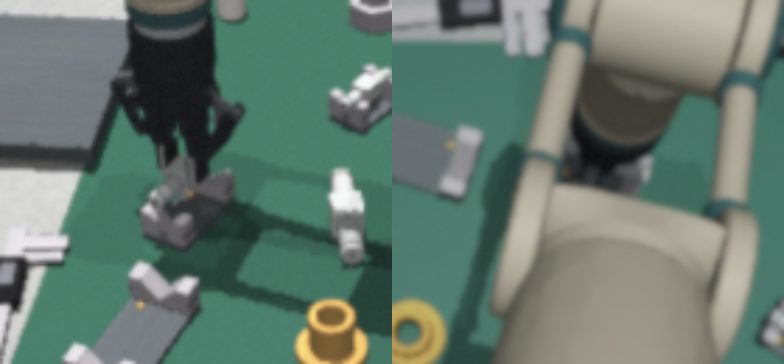

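Spindle b is above its stand at about side (225,185), lined up with the Vs. Lowering it.

Emit:
drive_tool --pt "-0.3 0.4 5 0 -1" --pt "-0.3 0.4 10 0 -1" --pt "-0.3 0.4 15 0 -1" --pt "-0.3 0.4 18.5 0 -1" --pt "-0.3 0.4 20 0 -1"

```text
clock: 28.6
position: [0.6419, -0.0787, 0.0285]
ee_rot: [-0.005, 0.98, -0.199, -0.001]
contact_force: [0.2, -1.2, -0.0]
width: 0.0229
```

```bash
python3 wait.py 9|tail -2
```

```text
29.0 [642.5 -78.9  29.6] yaw -22.94 zt [1.6 9.5] F [ 0.7 -0.8 -1.4] w 23.1
29.05 [642.5 -78.8  29.6] yaw -22.94 zt [1.6 9.5] F [-0.2 -0.1 -1.4] w 22.8
```

Emit:
drive_tool --pt "0 0 0.8 0 -1" --pt "0 0 1.6 0 -1" --pt "0 0 2.4 0 -1" --pt "0 0 3 0 -1" --pt "0 0 3.2 0 -1"

```text
clock: 29.55
position: [0.6421, -0.0786, 0.0275]
ee_rot: [-0.005, 0.98, -0.199, -0.0]
contact_force: [-2.5, 0.9, 8.8]
width: 0.0231
```

```bash
python3 wait.py 5|tail -3
```

```text
29.7 [642.2 -78.7  27.6] yaw -22.93 zt [1.3 9.6] F [-3.2  0.4  6.7] w 23.1
29.75 [642.2 -78.7  27.6] yaw -22.93 zt [1.4 9.6] F [-3.3  0.7  5.9] w 23.2
29.8 [642.1 -78.6  27.6] yaw -22.93 zt [1.3 9.6] F [-3.1  1.   6.7] w 22.7
```

Emit:
drive_tool --pt "-0.4 0 0 0 -1" --pt "-0.8 0 0 0 -1" --pt "-0.9 0 0.4 0 -1" --pt "-0.9 0 0.8 0 -1" --pt "-0.9 0 0.8 0 -1"

```text
clock: 30.3
position: [0.6413, -0.0783, 0.0267]
ee_rot: [-0.005, 0.98, -0.199, -0.0]
contact_force: [-0.6, -0.2, 1.4]
width: 0.0231
```

```bash
python3 wait.py 5|tail -2
```

```text
30.5 [641.3 -78.3  26.7] yaw -22.93 zt [1.2 9.6] F [-1.3 -0.   0.8] w 23.2
30.55 [641.3 -78.3  26.7] yaw -22.93 zt [1.2 9.6] F [-1.7  0.1  1. ] w 22.6
```

Emit:
drive_tool --pt "0 0 0 0 -0.42" --pt "0 0 0 0 -0.3" --pt "0 0 0 0 -0.2" --pt "0 0 0 0 -0.05" --pt "0 0 0 0 0.1"

```text
clock: 31.05
position: [0.6413, -0.0783, 0.0267]
ee_rot: [-0.005, 0.98, -0.199, -0.0]
contact_force: [-0.1, -0.4, 0.1]
width: 0.047
```

Emit:
drive_tool --pt "0 0 -10 0 0.15" --pt "0 0 -30 0 0.2" --pt "0 0 -60 0 0.3" --pt "0 0 -85 0 0.3" --pt "0 0 -95 0 0.3"

```text
clock: 31.55
position: [0.643, -0.0796, 0.1254]
ee_rot: [-0.005, 0.98, -0.199, 0.003]
contact_force: [0.5, -0.1, 0.6]
width: 0.0558
```

```bash
python3 wait.py 8|tail -1; python3 go.py 520 120 120 -10
```

```text
31.95 [640.4 -79.  120.2] yaw -22.93 zt [-1.5 10.3] F [-0.6  0.3  1. ] w 55.4
t 31.95 pos [640.4 -79.  120.2] yaw -22.93 tilt 0.6 q6 0.16 w 55.4 F [-0.6  0.3  1. ]
shift [-188.4 -136.4    2.4] turn -0.226 | 233
```

Emit:
drive_tool --pt "-35 -25 0 -0.12 0.3" --pt "-75 -55 0 -0.26 0.3" --pt "-115 -83 0 -0.4 0.3" --pt "-155 -112 1 -0.5 0.3" --pt "-188 -136 2 -0.57 0.3"

```text
clock: 32.45
position: [0.5179, 0.1213, 0.1196]
ee_rot: [-0.005, 0.996, 0.086, -0.001]
contact_force: [-0.2, 0.1, -0.2]
width: 0.0557
```

```bash
python3 wait.py 8|tail -1; python3 chk.py b 1;python3 chk.py a 5
```

```text
32.85 [521.1 118.5 120.2] yaw 9.63 zt [-1.3 10. ] F [0.1 0.2 0.1] w 55.6
top axial 1.37 lat 0.77 dyaw 0.2 cost 16.9
side axial 0.11 lat 0.61 dyaw -3.52 cost 951.6
top axial -0.36 lat 1.57 dyaw 1.94 cost 7.0
side axial 0.71 lat 0.58 dyaw -0.16 cost 911.9
```

View pics/chk_b1.png

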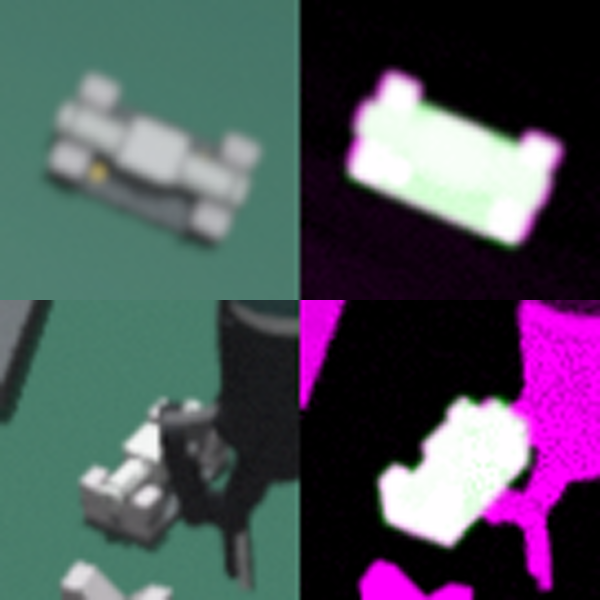

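View pics/chk_a5.png

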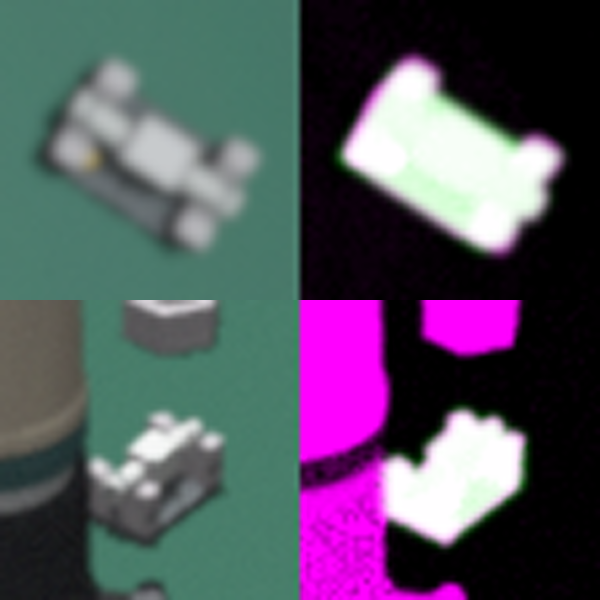

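```bash
python3 go.py 641.3 -78.3 115 -22.95
```

```text
t 33.05 pos [520.6 118.7 120.2] yaw 9.64 tilt 0.59 q6 -0.09 w 55.7 F [ 0.3 -0.2 -0.2]
shift [ 86.  214.5   3. ] turn 0.569 | 231
```

Emit:
drive_tool --pt "16 40 1 0.12 0.3" --pt "34 86 2 0.26 0.3" --pt "53 132 2 0.4 0.3" --pt "72 178 3 0.5 0.3" --pt "86 214.5 3 0.569 0.3"

```text
clock: 33.55
position: [0.6429, -0.0815, 0.1148]
ee_rot: [-0.005, 0.979, -0.202, -0.001]
contact_force: [0.3, 0.6, 0.3]
width: 0.0552
```

```bash
python3 wait.py 9|tail -1; python3 go.py 641.3 -78.3 60 -22.95
```

```text
34.0 [640.7 -77.  115.2] yaw -22.87 zt [-2.  10.5] F [-0.2 -0.4  0.3] w 55.4
t 34.0 pos [640.7 -77.  115.2] yaw -22.87 tilt 0.61 q6 0.16 w 55.4 F [-0.2 -0.4  0.3]
shift [ 1.4  1.4 55.2] turn 0.001 | 55
```

Emit:
drive_tool --pt "1 1 15 0 0.2" --pt "1.2 1.4 38 0 0.1" --pt "1.2 1.4 58 0 0.1" --pt "1.2 1.4 70 0 0.1" --pt "1.2 1.4 75 0 0.1"

```text
clock: 34.5
position: [0.6402, -0.077, 0.0391]
ee_rot: [-0.005, 0.98, -0.198, -0.003]
contact_force: [-0.4, -0.5, 0.2]
width: 0.047
```

```bash
python3 wait.py 9|tail -1; python3 go.py 641.3 -78.3 27 -22.95
```

```text
34.95 [641.6 -78.1  41. ] yaw -22.87 zt [-0.7 10.2] F [-0.1  0.4  0. ] w 46.9
t 34.95 pos [641.6 -78.1  41. ] yaw -22.87 tilt 0.59 q6 0.16 w 46.9 F [-0.1  0.4  0. ]
shift [-0.1  0.4 14. ] turn 0.001 | 14
```

Emit:
drive_tool --pt "-0.1 0.4 4 0 0.1" --pt "-0.1 0.4 8 0 0.1" --pt "-0.1 0.4 12 0 0.1" --pt "-0.1 0.4 15 0 0.0" --pt "-0.1 0.4 16 0 -0.1"

```text
clock: 35.45
position: [0.6409, -0.0782, 0.0242]
ee_rot: [-0.005, 0.98, -0.198, -0.002]
contact_force: [-0.5, -0.4, 0.3]
width: 0.0386
```

```bash
python3 wait.py 8|tail -1
```

```text
35.85 [641.4 -78.3  25.1] yaw -22.87 zt [-0.3 10.1] F [-0.1  0.  -0.8] w 38.5
```

Emit:
drive_tool --pt "0 0 0 0 -0.3" --pt "0 0 0 0 -0.45" --pt "0 0 0 0 -1" --pt "0 0 0 0 -1" --pt "0 0 0 0 -1" --squeeze 40

```text
clock: 36.35
position: [0.6412, -0.0782, 0.0254]
ee_rot: [-0.005, 0.98, -0.198, -0.001]
contact_force: [-1.2, 0.1, 3.4]
width: 0.0233
```

```bash
python3 wait.py 3|tail -1
```

```text
36.5 [641.2 -78.2  25.4] yaw -22.87 zt [-0.6 10.2] F [-2.5  0.8  4.5] w 23.4
```

Emit:
drive_tool --pt "-0.3 0 -2.5 0 -1" --pt "-0.3 0.4 -4.5 0 -1" --pt "-0.3 0.9 -4.5 0 -1" --pt "-0.3 1.3 -4.5 0 -1" --pt "-0.3 1.3 -4.5 0 -1"

```text
clock: 37.0
position: [0.6404, -0.0795, 0.0296]
ee_rot: [-0.005, 0.98, -0.198, -0.001]
contact_force: [0.0, -0.0, -0.4]
width: 0.023
```

```bash
python3 wait.py 8|tail -1; python3 go.py 640.4 -79.4 25.2 -22.9
```

```text
37.4 [640.4 -79.3  29.8] yaw -22.87 zt [-0.6 10.3] F [ 0.1 -0.5 -1.5] w 22.8
t 37.4 pos [640.4 -79.3  29.8] yaw -22.87 tilt 0.59 q6 0.16 w 22.8 F [ 0.1 -0.5 -1.5]
shift [0.  0.1 4.6] turn 0.001 | 5
```

Emit:
drive_tool --pt "0 0 1.5 0 -1" --pt "0 0 3 0 -1" --pt "0 0 4 0 -1" --pt "0 0 4.6 0 -1" --pt "0 0 5.0 0 -1"

```text
clock: 37.9
position: [0.6407, -0.0794, 0.0254]
ee_rot: [-0.005, 0.98, -0.198, -0.001]
contact_force: [-1.0, 0.3, 4.6]
width: 0.0233
```

```bash
python3 wait.py 4|tail -2
```

```text
38.05 [640.7 -79.4  25.4] yaw -22.87 zt [ 0.1 10. ] F [-1.1 -0.9  3.6] w 23.0
38.1 [640.7 -79.4  25.4] yaw -22.87 zt [ 0.2 10. ] F [-0.5  0.   4.7] w 23.0
```

Emit:
drive_tool --pt "0 0 0 0 -0.42" --pt "0 0 0 0 -0.3" --pt "0 0 0 0 -0.2" --pt "0 0 0 0 -0.05" --pt "0 0 0 0 0.1"

```text
clock: 38.6
position: [0.6407, -0.0793, 0.0252]
ee_rot: [-0.005, 0.98, -0.198, -0.001]
contact_force: [0.9, -1.0, 0.3]
width: 0.0467
```

Emit:
drive_tool --pt "0 0 -10 0 0.15" --pt "0 0 -30 0 0.2" --pt "0 0 -60 0 0.3" --pt "0 0 -85 0 0.4" --pt "0 0 -95 0 0.4"

```text
clock: 39.1
position: [0.6424, -0.0807, 0.1238]
ee_rot: [-0.005, 0.98, -0.198, 0.002]
contact_force: [1.2, 0.9, 0.8]
width: 0.0598
```

```bash
python3 wait.py 8|tail -1; python3 go.py 489.3 -80.9 105 10.35
```

```text
39.5 [639.8 -80.1 118.7] yaw -22.87 zt [-2.8 10.7] F [ 0.1 -0.3  0.8] w 59.6
t 39.5 pos [639.8 -80.1 118.7] yaw -22.87 tilt 0.64 q6 0.16 w 59.6 F [ 0.1 -0.3  0.8]
shift [-138.3   59.3   14.1] turn -0.58 | 151
```

Emit:
drive_tool --pt "-28 12 2 -0.12 0.4" --pt "-62 26 5 -0.26 0.4" --pt "-98 42 9 -0.4 0.4" --pt "-126 54 12 -0.52 0.4" --pt "-138.3 59.3 14 -0.58 0.4"

```text
clock: 40.0
position: [0.485, -0.08, 0.1039]
ee_rot: [-0.006, 0.996, 0.092, -0.003]
contact_force: [-0.4, -0.3, -0.2]
width: 0.0597
```

```bash
python3 wait.py 9|tail -1; python3 go.py 489.4 -80.9 55 10.35
```

```text
40.45 [490.3 -80.9 105. ] yaw 10.35 zt [-2.4 10.7] F [0.4 0.  0.2] w 59.5
t 40.45 pos [490.3 -80.9 105. ] yaw 10.35 tilt 0.63 q6 -0.5 w 59.5 F [0.4 0.  0.2]
shift [-0.9  0.3 50. ] turn -0.0 | 50
```

Emit:
drive_tool --pt "-0.9 0.3 12 0 0.4" --pt "-0.9 0.3 28 0 0.4" --pt "-0.9 0.3 44 0 0.4" --pt "-0.9 0.3 56 0 0.4" --pt "-0.9 0.3 60 0 0.4"

```text
clock: 40.95
position: [0.489, -0.0805, 0.0437]
ee_rot: [-0.006, 0.996, 0.09, -0.002]
contact_force: [-0.8, 0.2, -0.9]
width: 0.0599
```

```bash
python3 wait.py 8|tail -1; python3 go.py 489.4 -80.9 7 10.35; python3 - <<'E'
from h import *
a=manip.get_image("side"); b=manip.get_image("top")
cv2.imwrite("pics/p7.png",np.hstack([cv2.resize(a[110:240,210:350],None,fx=2.8,fy=2.8),cv2.resize(b[150:280,240:380],None,fx=2.8,fy=2.8)]))
E
```

```text
41.35 [489.8 -80.9  45.6] yaw 10.35 zt [-1.  10.3] F [0.1 0.  0.2] w 59.6
t 41.35 pos [489.8 -80.9  45.6] yaw 10.35 tilt 0.59 q6 -0.5 w 59.6 F [0.1 0.  0.2]
shift [-0.5  0.3 38.6] turn -0.0 | 39
```

View pics/p7.png

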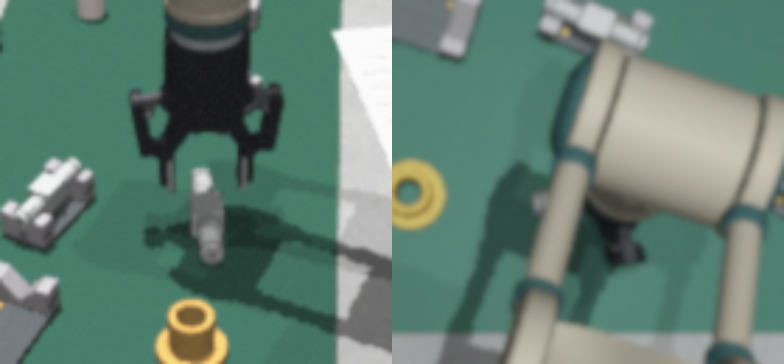

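The fingers are either side of spindle c at about side (284,187), and the bush is well clear. Descending.

Emit:
drive_tool --pt "-0.5 0.3 10 0 0.3" --pt "-0.5 0.3 22 0 0.2" --pt "-0.5 0.3 32 0 0.15" --pt "-0.5 0.3 37 0 0.1" --pt "-0.5 0.3 39 0 0.1"

```text
clock: 41.95
position: [0.4886, -0.0807, 0.0055]
ee_rot: [-0.006, 0.996, 0.09, -0.001]
contact_force: [0.0, -0.5, -0.7]
width: 0.0469
```

```bash
python3 wait.py 9|tail -1
```

```text
42.4 [489.3 -80.9   6.7] yaw 10.35 zt [-0.8 10.2] F [ 0.2 -0.7  0.5] w 47.0
```

Emit:
drive_tool --pt "0 0 0 0 0.0" --pt "0 0 0 0 -0.15" --pt "0 0 0 0 -0.3" --pt "0 0 0 0 -1" --pt "0 0 0 0 -1" --squeeze 55

```text
clock: 42.9
position: [0.4893, -0.0809, 0.007]
ee_rot: [-0.005, 0.996, 0.09, 0.0]
contact_force: [-0.3, -0.2, 4.2]
width: 0.0289
```

```bash
python3 wait.py 5|tail -2
```

```text
43.1 [489.4 -80.9   7. ] yaw 10.35 zt [-0.7 10.1] F [-1.1 -0.2  4.8] w 28.4
43.15 [489.3 -80.9   7. ] yaw 10.35 zt [-0.7 10.1] F [-0.9 -1.1  6.6] w 29.0
```

Emit:
drive_tool --pt "0 0 -8 0 -1" --pt "0 0 -28 0 -1" --pt "0 0 -60 0 -1" --pt "0 0 -92 0 -1" --pt "0 0 -105 0 -1"

```text
clock: 43.65
position: [0.4911, -0.0825, 0.1149]
ee_rot: [-0.004, 0.996, 0.09, 0.002]
contact_force: [0.4, -0.4, -1.4]
width: 0.0291
```

```bash
python3 wait.py 8|tail -1; python3 go.py 482 120 110 -10
```

```text
44.05 [488.5 -81.7 110.7] yaw 10.35 zt [-3.3 11. ] F [ 0.6  0.8 -1.9] w 29.1
t 44.05 pos [488.5 -81.7 110.7] yaw 10.35 tilt 0.66 q6 -0.5 w 29.1 F [ 0.6  0.8 -1.9]
shift [  29.8 -199.5    3. ] turn 0.355 | 202
```

Emit:
drive_tool --pt "5 -34 0 0.06 -1" --pt "12 -80 0 0.14 -1" --pt "18 -125 0 0.22 -1" --pt "25 -168 0 0.3 -1" --pt "29.8 -199.5 0 0.355 -1"

```text
clock: 44.55
position: [0.4811, 0.1223, 0.1121]
ee_rot: [-0.005, 0.996, -0.088, -0.003]
contact_force: [-0.7, 0.1, -1.2]
width: 0.0292
```

```bash
python3 wait.py 7|tail -1; python3 go.py 471.9 259.8 105 -17.65; python3 chk.py a 6;  python3 chk.py b 2
```

```text
44.9 [481.9 118.9 112.6] yaw -10.03 zt [-4.2 10.4] F [ 0.5 -0.5 -1.3] w 29.4
t 44.9 pos [481.9 118.9 112.6] yaw -10.03 tilt 0.64 q6 0.26 w 29.4 F [ 0.5 -0.5 -1.3]
shift [ -34.4 -136.9    9.1] turn 0.133 | 141
top axial -0.36 lat 1.6 dyaw 1.79 cost 7.0
side axial 4.93 lat -53.61 dyaw -37.04 cost 1316.7
top axial 0.25 lat 0.62 dyaw -1.24 cost 16.6
side axial 0.3 lat 0.17 dyaw -0.14 cost 390.2
```

View pics/chk_b2.png

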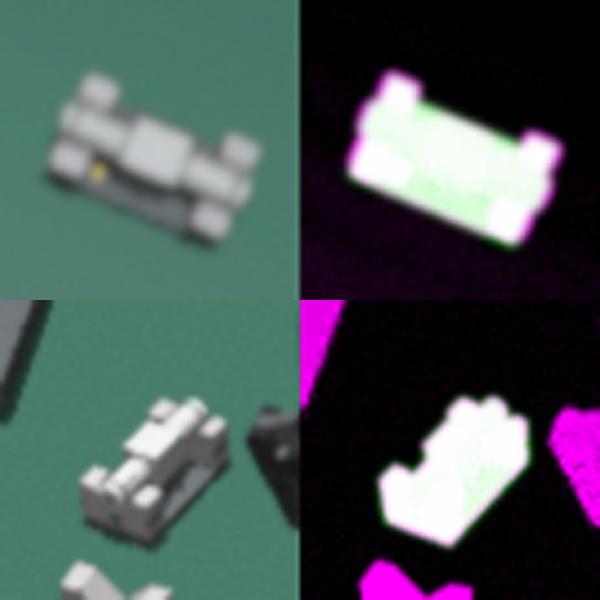

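Spindle b now sits within 0.3 mm of centre in both cameras, and a at −0.4 mm in the top one. On to stand c.

Emit:
drive_tool --pt "-6 -24 1 0.03 -1" --pt "-14 -55 3 0.07 -1" --pt "-22 -88 5 0.11 -1" --pt "-30 -120 8 0.133 -1" --pt "-34.4 -136.9 9 0.133 -1"

```text
clock: 45.6
position: [0.4722, 0.2617, 0.1054]
ee_rot: [-0.006, 0.988, -0.154, -0.003]
contact_force: [-0.4, 0.3, -1.1]
width: 0.029
```

```bash
python3 wait.py 9|tail -1; python3 go.py 471.9 259.8 50 -17.65
```

```text
46.05 [472.4 258.9 105.6] yaw -17.77 zt [-3.4 10.7] F [ 0.3  0.8 -0.6] w 28.8
t 46.05 pos [472.4 258.9 105.6] yaw -17.77 tilt 0.64 q6 0.67 w 28.8 F [ 0.3  0.8 -0.6]
shift [-0.3 -0.2 55.6] turn -0.002 | 56
```

Emit:
drive_tool --pt "-0.3 -0.2 12 -0.002 -1" --pt "-0.3 -0.2 28 -0.002 -1" --pt "-0.3 -0.2 44 -0.002 -1" --pt "-0.3 -0.2 56 -0.002 -1" --pt "-0.3 -0.2 61 -0.002 -1"

```text
clock: 46.55
position: [0.4709, 0.2592, 0.0428]
ee_rot: [-0.004, 0.988, -0.154, -0.004]
contact_force: [-0.3, -0.5, -1.7]
width: 0.0293
```

```bash
python3 wait.py 8|tail -1; python3 go.py 471.9 259.8 25.6 -17.65; python3 - <<'E'
from h import *
a=manip.get_image("side"); b=manip.get_image("top")
cv2.imwrite("pics/p8.png",np.hstack([cv2.resize(a[200:350,200:360],None,fx=2.4,fy=2.4),cv2.resize(b[150:300,100:260],None,fx=2.4,fy=2.4)]))
E
```

```text
46.95 [472.4 260.1  45.2] yaw -17.65 zt [-2.  11.2] F [ 0.7 -0.4 -1. ] w 29.0
t 46.95 pos [472.4 260.1  45.2] yaw -17.65 tilt 0.65 q6 0.67 w 29.0 F [ 0.7 -0.4 -1. ]
shift [-0.3  0.6 19.6] turn -0.0 | 20
```

View pics/p8.png

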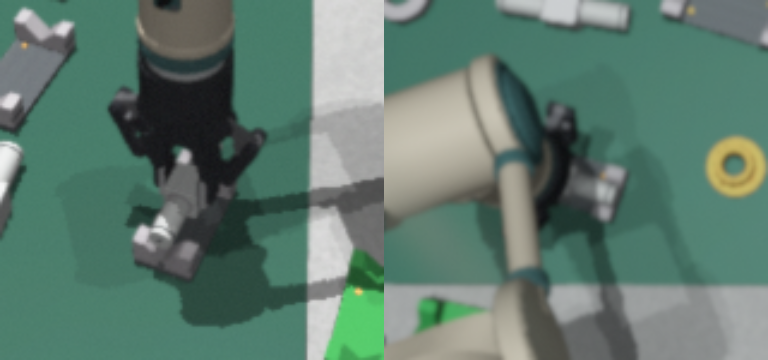

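Spindle c is over the grey steel stand (side (280,293)); the green look-alike at (354,335) is off to the right. Lowering it.

Emit:
drive_tool --pt "-0.3 0.6 4 0 -1" --pt "-0.3 0.6 9 0 -1" --pt "-0.3 0.6 13 0 -1" --pt "-0.3 0.6 16 0 -1" --pt "-0.3 0.6 17 0 -1"

```text
clock: 47.55
position: [0.4714, 0.2596, 0.0274]
ee_rot: [-0.005, 0.988, -0.153, -0.003]
contact_force: [0.1, -0.8, -1.2]
width: 0.0292
```

```bash
python3 wait.py 8|tail -2
```

```text
47.9 [471.9 259.8  28.2] yaw -17.66 zt [-2.1 11.2] F [ 0.4  0.7 -1. ] w 28.8
47.95 [471.8 259.7  28.2] yaw -17.65 zt [-2.1 11.1] F [-0.   0.2 -1.9] w 29.2
```

Emit:
drive_tool --pt "0 0 0.8 0 -1" --pt "0 0 1.6 0 -1" --pt "0 0 2.2 0 -1" --pt "0 0 2.8 0 -1" --pt "0 0 3.1 0 -1"

```text
clock: 48.45
position: [0.4727, 0.2598, 0.0256]
ee_rot: [-0.006, 0.988, -0.153, -0.001]
contact_force: [1.5, -1.2, 3.0]
width: 0.0291
```

```bash
python3 wait.py 5|tail -2
```

```text
48.65 [472.7 259.8  25.5] yaw -17.64 zt [-0.3 11.3] F [ 1.9 -1.6  3.5] w 29.3
48.7 [472.7 259.8  25.6] yaw -17.64 zt [-0.3 11.4] F [ 1.4 -1.1  3.7] w 28.9
```

Seated at 25.6 as predicted, with a small side force. Releasing.

Emit:
drive_tool --pt "0.3 0 0 0 -0.28" --pt "0.3 0 0 0 -0.15" --pt "0.3 0 0 0 0" --pt "0.3 0 0 0 0.15" --pt "0.3 0 0 0 0.25"

```text
clock: 49.2
position: [0.4727, 0.2597, 0.0254]
ee_rot: [-0.005, 0.988, -0.153, -0.001]
contact_force: [0.2, 0.5, -0.3]
width: 0.0535
```

Emit:
drive_tool --pt "0 0 -10 0 0.25" --pt "0 0 -30 0 0.3" --pt "0 0 -60 0 0.4" --pt "0 0 -85 0 0.5" --pt "0 0 -98 0 0.5"

```text
clock: 49.7
position: [0.474, 0.2591, 0.1265]
ee_rot: [-0.007, 0.988, -0.153, 0.001]
contact_force: [-0.7, -0.6, 0.3]
width: 0.0641
```

```bash
python3 wait.py 8|tail -1; python3 go.py 654 269.7 120 -8
```

```text
50.1 [472.  258.4 122.3] yaw -17.64 zt [-3.  10.5] F [ 0.4 -0.1 -0.3] w 63.9
t 50.1 pos [472.  258.4 122.3] yaw -17.64 tilt 0.63 q6 0.67 w 63.9 F [ 0.4 -0.1 -0.3]
shift [170.  -65.9   1.9] turn -0.168 | 182
```

Emit:
drive_tool --pt "30 -12 0 -0.04 0.5" --pt "70 -27 0 -0.08 0.5" --pt "112 -43 1 -0.12 0.5" --pt "148 -57 2 -0.16 0.5" --pt "170 -65.9 2 -0.168 0.5"

```text
clock: 50.6
position: [0.6567, 0.2693, 0.1181]
ee_rot: [-0.005, 0.998, -0.07, -0.002]
contact_force: [-0.3, -0.1, -0.8]
width: 0.0643
```

```bash
python3 wait.py 8|tail -1; python3 chk.py c 1; python3 go.py 654 269.7 60 -7.95
```

```text
51.0 [652.5 269.7 119.9] yaw -7.99 zt [-4.2 10.3] F [-0.5  1.   0. ] w 64.1
top axial 73.74 lat -0.81 dyaw -70.67 cost 744.6
side axial 2.7 lat -0.65 dyaw -0.97 cost 25.3
t 51.1 pos [653.1 269.8 120.3] yaw -7.99 tilt 0.63 q6 0.42 w 63.9 F [ 0.2 -0.3 -0.3]
shift [ 1.2  0.6 60.3] turn -0.001 | 60
```

View pics/chk_c1.png

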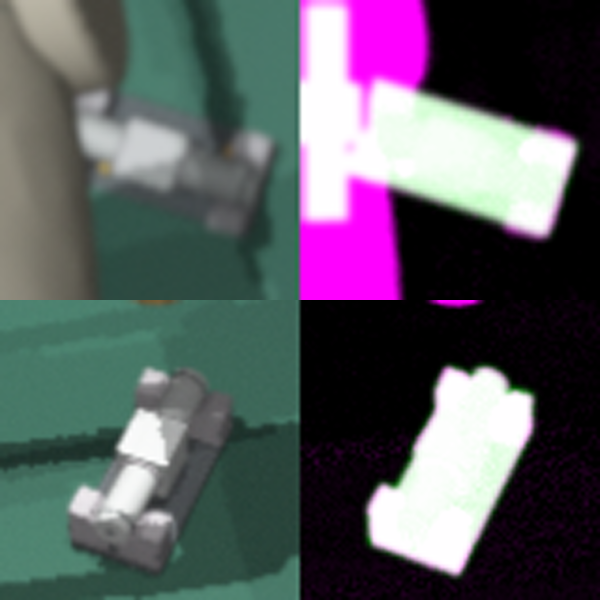

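Emit:
drive_tool --pt "1.2 0.6 12 0 0.5" --pt "1.2 0.6 28 0 0.5" --pt "1.2 0.6 46 0 0.5" --pt "1.2 0.6 58 0 0.5" --pt "1.2 0.6 63 0 0.5"

```text
clock: 51.6
position: [0.6526, 0.2694, 0.0552]
ee_rot: [-0.005, 0.998, -0.07, -0.003]
contact_force: [-0.0, 0.7, -0.5]
width: 0.0639
```

```bash
python3 wait.py 9|tail -1; python3 go.py 654 269.7 8 -7.95; python3 - <<'E'
from h import *
a=manip.get_image("side"); b=manip.get_image("top")
cv2.imwrite("pics/p9.png",np.hstack([cv2.resize(a[200:350,120:280],None,fx=2.4,fy=2.4),cv2.resize(b[80:230,100:260],None,fx=2.4,fy=2.4)]))
E
```

```text
52.05 [654.4 269.8  58.1] yaw -7.99 zt [-1.8 10.9] F [-0.1 -1.1 -0.3] w 64.1
t 52.05 pos [654.4 269.8  58.1] yaw -7.99 tilt 0.63 q6 0.42 w 64.1 F [-0.1 -1.1 -0.3]
shift [-0.2  0.7 50.1] turn -0.001 | 50
```

View pics/p9.png

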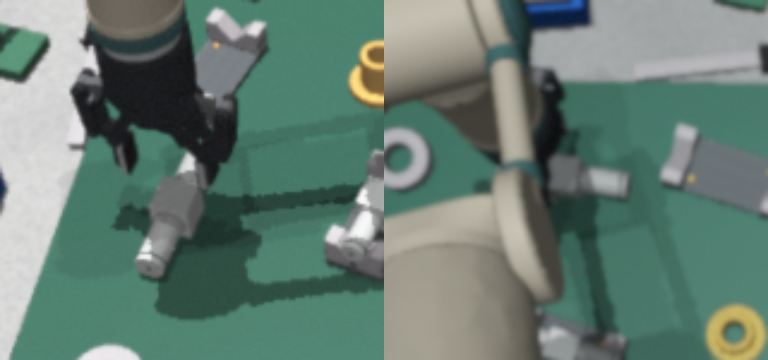

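Emit:
drive_tool --pt "-0.2 0.7 12 0 0.5" --pt "-0.2 0.7 26 0 0.5" --pt "-0.2 0.7 40 0 0.4" --pt "-0.2 0.7 48 0 0.3" --pt "-0.2 0.7 50 0 0.2"

```text
clock: 52.65
position: [0.6524, 0.2692, 0.0054]
ee_rot: [-0.005, 0.998, -0.07, -0.003]
contact_force: [1.1, 0.6, 0.1]
width: 0.0511
```

```bash
python3 wait.py 9|tail -1
```

```text
53.1 [654.1 269.7   8.4] yaw -7.99 zt [-1.4 11. ] F [ 0.5 -0.4 -0.5] w 51.5
```

Emit:
drive_tool --pt "0 0 0 0 0.05" --pt "0 0 0 0 -0.05" --pt "0 0 0 0 -0.2" --pt "0 0 0 0 -1" --pt "0 0 0 0 -1" --squeeze 70

```text
clock: 53.6
position: [0.6543, 0.2698, 0.0089]
ee_rot: [-0.006, 0.998, -0.07, -0.001]
contact_force: [-1.2, -0.1, 3.7]
width: 0.035
```

```bash
python3 wait.py 4|tail -2
```

```text
53.75 [654.3 269.8   8.9] yaw -7.99 zt [-0.7 11.2] F [-1.2 -0.6  4.4] w 34.8
53.8 [654.3 269.8   8.9] yaw -7.99 zt [-0.8 11.3] F [-1.1  0.1  4.8] w 35.1
```

Emit:
drive_tool --pt "0 0 -8 0 -1" --pt "0 0 -28 0 -1" --pt "0 0 -60 0 -1" --pt "0 0 -90 0 -1" --pt "0 0 -103 0 -1"

```text
clock: 54.3
position: [0.6555, 0.269, 0.1144]
ee_rot: [-0.006, 0.998, -0.07, 0.001]
contact_force: [0.4, -0.1, -3.2]
width: 0.035
```

```bash
python3 wait.py 9|tail -1; python3 go.py 658.7 94.3 112 -17.6
```

```text
54.75 [653.5 268.4 110.1] yaw -7.99 zt [-3.7 10.3] F [ 0.5  0.7 -3. ] w 34.9
t 54.75 pos [653.5 268.4 110.1] yaw -7.99 tilt 0.63 q6 0.42 w 34.9 F [ 0.5  0.7 -3. ]
shift [ 29.3 171.6  -3.7] turn 0.168 | 174
```

Emit:
drive_tool --pt "5 30 0 0.03 -1" --pt "12 70 0 0.07 -1" --pt "19 112 0 0.11 -1" --pt "26 150 0 0.15 -1" --pt "29.3 171.6 0 0.168 -1"

```text
clock: 55.25
position: [0.6585, 0.0911, 0.1075]
ee_rot: [-0.004, 0.988, -0.155, -0.003]
contact_force: [-0.0, 1.1, -2.9]
width: 0.0349
```

```bash
python3 wait.py 9|tail -1; python3 chk.py c 2; python3 go.py 658.7 94.3 60 -17.6
```

```text
55.7 [658.6  95.6 108.1] yaw -17.53 zt [-3.9 10.6] F [ 0.2  1.1 -3.6] w 34.2
top axial -18.1 lat -52.29 dyaw -20.61 cost 1241.6
side axial 0.39 lat -0.01 dyaw -0.44 cost 27.1
t 55.8 pos [658.6  95.4 108.2] yaw -17.54 tilt 0.64 q6 0.34 w 35.0 F [ 0.3  0.2 -4. ]
shift [ 0.8  1.4 48.2] turn 0.001 | 48
```

View pics/chk_c2.png

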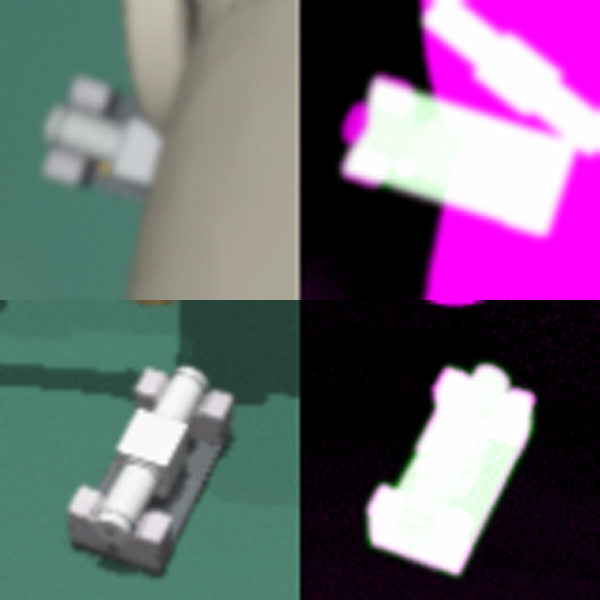

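Emit:
drive_tool --pt "0.8 1.4 10 0.001 -1" --pt "0.8 1.4 25 0.001 -1" --pt "0.8 1.4 42 0.001 -1" --pt "0.8 1.4 55 0.001 -1" --pt "0.8 1.4 60 0.001 -1"

```text
clock: 56.3
position: [0.6574, 0.0945, 0.046]
ee_rot: [-0.005, 0.988, -0.153, -0.004]
contact_force: [-0.3, -0.1, -2.8]
width: 0.0349
```

```bash
python3 wait.py 9|tail -1; python3 go.py 658.7 94.3 26 -17.6; python3 - <<'E'
from h import *
a=manip.get_image("side"); b=manip.get_image("top")
cv2.imwrite("pics/p10.png",np.hstack([cv2.resize(a[150:300,130:290],None,fx=2.4,fy=2.4),cv2.resize(b[80:230,170:330],None,fx=2.4,fy=2.4)]))
E
```

```text
56.75 [659.2  94.4  49. ] yaw -17.6 zt [-2.3 10.5] F [ 0.1  0.5 -2.8] w 35.0
t 56.75 pos [659.2  94.4  49. ] yaw -17.6 tilt 0.62 q6 0.33 w 35.0 F [ 0.1  0.5 -2.8]
shift [-0.3  0.5 23. ] turn 0.0 | 23
```

View pics/p10.png

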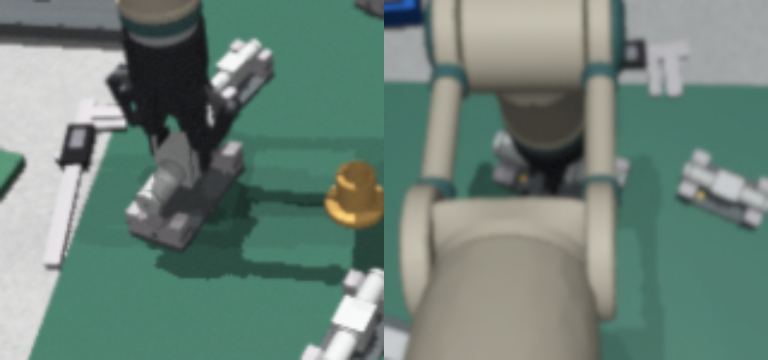

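Spindle d is over its stand (side (208,230)), lined up. Lowering it.

Emit:
drive_tool --pt "-0.3 0.5 5 0 -1" --pt "-0.3 0.5 11 0 -1" --pt "-0.3 0.5 16 0 -1" --pt "-0.3 0.5 19 0 -1" --pt "-0.3 0.5 20.5 0 -1"

```text
clock: 57.35
position: [0.6581, 0.0942, 0.0274]
ee_rot: [-0.005, 0.988, -0.153, -0.003]
contact_force: [-0.1, -0.2, -3.3]
width: 0.0349
```

```bash
python3 wait.py 8|tail -2
```

```text
57.7 [658.7  94.3  28.5] yaw -17.6 zt [-2.3 10.5] F [ 0.   0.1 -2.9] w 35.0
57.75 [658.7  94.3  28.5] yaw -17.6 zt [-2.3 10.5] F [ 0.7 -0.1 -3.2] w 34.6
```

Emit:
drive_tool --pt "0 0 0.8 0 -1" --pt "0 0 1.6 0 -1" --pt "0 0 2.2 0 -1" --pt "0 0 2.8 0 -1" --pt "0 0 3.1 0 -1"

```text
clock: 58.25
position: [0.6584, 0.0945, 0.0263]
ee_rot: [-0.005, 0.988, -0.153, -0.002]
contact_force: [-4.0, 0.0, 5.6]
width: 0.035
```

```bash
python3 wait.py 5|tail -2
```

```text
58.45 [658.4  94.4  26.3] yaw -17.6 zt [-2.4 10.7] F [-3.5  0.1  5.3] w 34.8
58.5 [658.4  94.5  26.3] yaw -17.59 zt [-2.4 10.7] F [-3.5  0.8  4.7] w 34.8
```

Emit:
drive_tool --pt "-0.4 0 0 0 -1" --pt "-0.6 0 0.3 0 -1" --pt "-0.6 0 0.5 0 -1" --pt "-0.6 0 0.5 0 -1"

```text
clock: 58.9
position: [0.6581, 0.0946, 0.026]
ee_rot: [-0.005, 0.988, -0.153, -0.002]
contact_force: [-2.0, -0.3, 3.2]
width: 0.0349
```

```bash
python3 wait.py 4|tail -2
```

```text
59.05 [658.1  94.6  26. ] yaw -17.59 zt [-1.9 10.7] F [-0.8  0.3  1.7] w 34.8
59.1 [658.1  94.7  25.9] yaw -17.59 zt [-1.9 10.7] F [-1.3  0.7  2.9] w 35.0
```

Emit:
drive_tool --pt "0 0 0 0 -0.12" --pt "0 0 0 0 0" --pt "0 0 0 0 0.15" --pt "0 0 0 0 0.3" --pt "0 0 0 0 0.4"

```text
clock: 59.6
position: [0.6581, 0.0946, 0.0259]
ee_rot: [-0.005, 0.988, -0.153, -0.002]
contact_force: [-0.1, 0.2, 0.4]
width: 0.0599
```

Emit:
drive_tool --pt "0 0 -10 0 0.4" --pt "0 0 -30 0 0.4" --pt "0 0 -60 0 0.4" --pt "0 0 -90 0 0.4" --pt "0 0 -105 0 0.4"

```text
clock: 60.1
position: [0.66, 0.0936, 0.1349]
ee_rot: [-0.006, 0.988, -0.153, 0.001]
contact_force: [1.1, 0.5, -0.7]
width: 0.0596
```

```bash
python3 wait.py 8|tail -1; python3 go.py 500 -60 160 -17.6
```

```text
60.5 [657.4  93.5 129.4] yaw -17.59 zt [-4.7 10.6] F [ 0.1 -0.3 -0.2] w 59.7
t 60.5 pos [657.4  93.5 129.4] yaw -17.59 tilt 0.67 q6 0.33 w 59.7 F [ 0.1 -0.3 -0.2]
shift [-103.9  193.6  -31.5] turn 0.0 | 222
```

Emit:
drive_tool --pt "-20 37 -8 0 0.4" --pt "-42 78 -16 0 0.4" --pt "-65 120 -24 0 0.4" --pt "-86 160 -30 0 0.4" --pt "-103.9 193.6 -32 0 0.4"

```text
clock: 61.0
position: [0.498, -0.0612, 0.1602]
ee_rot: [-0.005, 0.988, -0.153, -0.004]
contact_force: [0.7, -0.4, 0.3]
width: 0.0595
```

```bash
python3 wait.py 6|tail -1; python3 go.py 380 -240 190 -17.6
```

```text
61.3 [500.8 -59.6 160.2] yaw -17.58 zt [-4.4 11.1] F [ 0.9 -0.3 -0.1] w 59.5
t 61.3 pos [500.8 -59.6 160.2] yaw -17.58 tilt 0.69 q6 0.04 w 59.5 F [ 0.9 -0.3 -0.1]
shift [-60.9 208.2 -31.3] turn 0.0 | 219
```

Emit:
drive_tool --pt "-12 40 -6 0 0.4" --pt "-25 85 -12 0 0.4" --pt "-38 130 -20 0 0.4" --pt "-50 172 -26 0 0.4" --pt "-60.9 208.2 -31.3 0 0.4"

```text
clock: 61.8
position: [0.3802, -0.2412, 0.19]
ee_rot: [-0.005, 0.988, -0.152, -0.003]
contact_force: [0.7, -1.2, -0.4]
width: 0.0597
```

```bash
python3 wait.py 7|tail -1; for k in a b c d; do echo $k; python3 chk.py $k 9; done; python3 -c "
import cv2,numpy as np
cv2.imwrite('pics/all9.png',np.vstack([np.hstack([cv2.resize(cv2.imread(f'pics/chk_{k}_{c}9.png')[:,:390],(195,195)) for k in 'abcd']) for c in('top','side')]))"
```

```text
62.15 [ 380.8 -238.7  189.5] yaw -17.46 zt [-4.8 12.3] F [ 0.6 -0.3  0.7] w 59.7
a
top axial -0.25 lat 1.34 dyaw 1.72 cost 26.3
side axial 0.77 lat 0.61 dyaw 0.22 cost 154.5
b
top axial 0.25 lat 0.62 dyaw -1.24 cost 16.6
side axial 0.15 lat 0.1 dyaw -0.03 cost 290.8
c
top axial 0.66 lat -0.49 dyaw 0.12 cost 16.8
side axial 1.49 lat -0.02 dyaw -0.16 cost 23.8
d
top axial -0.96 lat 1.34 dyaw -1.74 cost 189.2
side axial -0.69 lat 0.41 dyaw 0.28 cost 1503.0
```

View pics/all9.png

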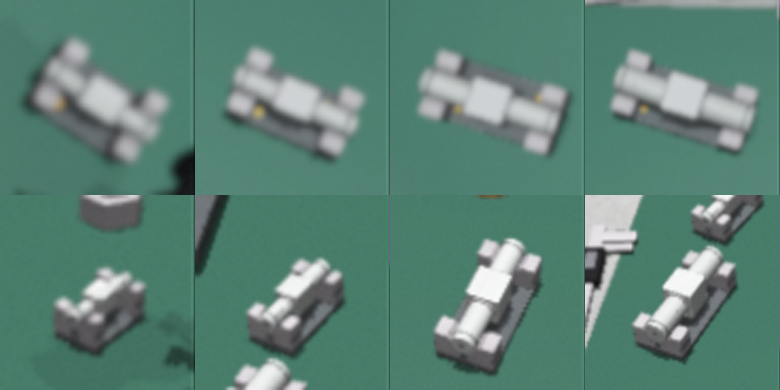

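```bash
cat > fin.py <<'E'
import pickle
from fit import *
res=pickle.load(open("res.pkl","rb"))
for cam in("top","side"):
    im=np.mean([manip.get_image(cam).astype(float) for _ in range(6)],0)
    for k in "abcd":
        st=res[cam,"st_"+k]; S1=stand(*ST[k]); S2=spindle(*SP[k],AX[k])
        uv=proj(cam,np.array([[st[0],st[1],.02]]))[0]; r=int(max(SP[k])/2e3*(480 if cam=="top" else 600)+6)
        roi=(int(uv[0])-r,int(uv[1])-r,2*r,2*r); a=alpha(im,roi)
        W=cv2.dilate((render(cam,place(S1+S2,*st),roi)>.05).astype(np.uint8),np.ones((5,5)))
        def f(q):
            y=q[2]/100; ss=place(S1,q[0]/1e3,q[1]/1e3,y)+place(S2,(q[0]+q[3]*np.cos(y))/1e3,(q[1]+q[3]*np.sin(y))/1e3,y)
            m=render(cam,ss,roi); g=np.where((m>.95)&(a>.5),0,m-a)   # interior shading ignored
            return (W*g**2).sum()
        q0=np.array([st[0]*1e3,st[1]*1e3,st[2]*100,0])
        for d in((2,2,3,3),(-2,2,-3,-3)):
            q0=minimize(f,q0,method="Nelder-Mead",options=dict(initial_simplex=q0+np.vstack([np.zeros(4),np.diag(d)]),xatol=.02,fatol=1e-3,maxiter=600)).x
        prof=[round(f(np.r_[q0[:3],q0[3]+e]),1) for e in(-2,-1,0,1,2)]
        print(cam,k,"axial",round(q0[3],2),"stand shift",np.round(q0[:2]-st[:2]*1e3,2),prof)
print(manip.get_state()["clock"])
E
python3 fin.py
```

```text
top a axial -0.52 stand shift [0.23 0.18] [np.float64(4.6), np.float64(4.0), np.float64(3.8), np.float64(4.1), np.float64(4.4)]
top b axial -0.05 stand shift [0.26 0.05] [np.float64(12.1), np.float64(10.6), np.float64(10.0), np.float64(10.3), np.float64(11.4)]
top c axial 0.8 stand shift [0.16 0.03] [np.float64(11.3), np.float64(10.4), np.float64(10.1), np.float64(10.7), np.float64(11.8)]
top d axial -0.99 stand shift [ 0.4  -0.09] [np.float64(11.9), np.float64(9.5), np.float64(8.7), np.float64(9.6), np.float64(12.0)]
side a axial 0.05 stand shift [0.12 0.28] [np.float64(2.5), np.float64(2.2), np.float64(2.0), np.float64(2.2), np.float64(2.5)]
side b axial -0.2 stand shift [0.16 0.08] [np.float64(7.4), np.float64(6.9), np.float64(6.6), np.float64(6.8), np.float64(7.4)]
side c axial 0.94 stand shift [0.05 0.39] [np.float64(7.2), np.float64(5.9), np.float64(5.4), np.float64(5.7), np.float64(6.7)]
side d axial -0.49 stand shift [ 0.05 -0.26] [np.float64(10.0), np.float64(8.9), np.float64(8.3), np.float64(9.0), np.float64(10.4)]
63.15
```

```bash
python3 - <<'E'
from h import *
im=manip.get_image("top"); im0=cv2.imread("pics/top0.png"); 
for n,(x,y) in {"bush":(246,219),"nut":(459,220),"green":(135,290)}.items():
    A=im0[y-20:y+20,x-20:x+20].astype(int);B=im[y-20:y+20,x-20:x+20].astype(int)
    s,_=cv2.phaseCorrelate(A.mean(2).astype(np.float64),B.mean(2).astype(np.float64)); print(n,np.round(s,2),np.abs(A-B).mean().round(1))
cv2.imwrite("pics/final.png",im)
E
```

```text
bush [-0.02 -0.03] 7.3
nut [-0.15  0.21] 20.5
green [-0.04  0.07] 9.9
```

View pics/final.png

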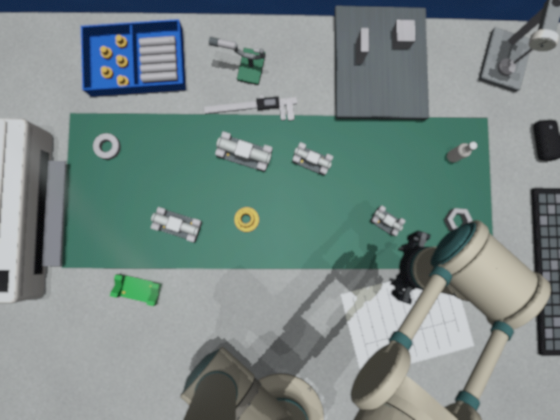

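The final top picture shows all four spindles in their stands: d (244,151), b (313,159), c (176,224) and a (388,221). The bush (246,219), nut (459,220, partly hidden by the arm) and green look-alike (135,290) are where they started, and the arm is clear. Handing in.

```bash
python3 -c "
from rig import manip
print(manip.sign_off(), manip.get_state()['clock'])"
```

```text
the job is handed in; nothing more can be done
the job is handed in; nothing more can be done
```

I laid all four spindles in their matching V-block stands, shortest to longest. Each was lowered until it lightly touched the Vs, released, and the arm moved clear. The job was handed in at about 63 s of the 112 s allowed.

- **Corrections:** spindles a and b first landed about 2.4 mm and 1.4 mm off centre. I gripped each again and shifted it.
- **Centring:** the last fits, averaged over both cameras, put the spindles at about a −0.25, b −0.1, c +0.9 and d −0.75 mm from the middle of their stands. The stick-out is 3 mm a side. I left c and d because they were under 1 mm off and the measurement is only good to about half a millimetre.
- **Seating:** for b, c and d the height at contact matched the expected seated height to about 0.1 mm. Spindle a was judged from its contact force alone, about 4 N upward with no side force.
- **Disagreements:**
  - The two cameras differed by up to 0.6 mm on centring.
  - A side-camera reading of 2.7 mm on c was taken with the arm's shadow across the stand, and later readings did not repeat it.
- **Not to be moved:** the bush and the green look-alike showed no shift between the first and last top pictures. The nut matched to within 0.3 pixel, with the arm covering part of it.

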